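# Set out the wooden samples on a craft stall

## Task

Set out the four wooden samples on the stall, each on the display stand made for it: the bangle down over the post, the round pocket mirror on the round felt pad, the comb on the broad rectangular pad and the hair barrette on the long narrow pad with round ends. Each lies flat in the middle of its stand, the comb and barrette lengthwise along their pads (either way round) and the mirror glass up. Set them down without dropping them, and leave the gift box and the bowl of badges where they are.

Things in the scene. Friction and masses are not known exactly. Their poses are not given: they have to be found in the camera images.
- bangle_mid (a point): Small dark wooden bangle, a plain ring lying flat: 62 mm outside, 46 mm inside, 22 mm high, 30 g. The point is the centre of the ring, half-way up (11 mm above its underside); z up. Over the post there is no room for a finger inside the ring, so hold it across its outside (62 mm). It starts on the table, its place swapped at random with the other wares.
- mirror_mid (a point): Round pocket mirror in a dark wooden case, a disc 60 mm across and 12 mm thick, 55 g, bright glass with a thin brass rim on top. The point is its centre, half-way up (6 mm above its underside); z up, out of the glass. Starts flat on the table.
- comb_mid (a point): Dark wooden comb lying flat: 96 mm long (its x), 44 mm wide over back and teeth (its y, the solid back on the +y side, teeth to -y), 10 mm thick, 30 g. The point is the centre of that outline, half-way up (5 mm above its underside); z up. For contact it is a solid slab of that outline, so it can be held across its 44 mm width. Starts flat on the table at any yaw.
- barrette_mid (a point): Hair barrette: dark wooden bar with round ends, brass line on top, steel clip under it: 84 mm long (its x), 22 mm wide (its y), 12 mm thick in all, 28 g. The point is its centre, half-way up (6 mm above its underside); z up. Starts flat on the table at any yaw.
- bangle_stand: Stand for the bangle, light wood, does not move: round base 92 mm across and 12 mm high with an upright round post in the middle, 24 mm thick, top 58 mm above the table. Origin: centre of the underside on the table, below the post; z up. The bangle lies on the base round the post.
- mirror_stand: Stand for the mirror, light wood, does not move: turned round pedestal, flat top 88 mm across and 34 mm above the table with a round dark felt pad 76 mm across, flush. Origin: centre of the underside; z up.
- comb_stand: Stand for the comb, light wood, does not move: rectangular block 122 mm long (its x), 70 mm wide (its y), flat top 22 mm above the table with a rectangular dark felt pad 112 x 60 mm, flush. Origin: centre of the underside; z up.
- barrette_stand: Stand for the barrette, light wood, does not move: narrow block with round ends, 110 mm long (its x), 48 mm wide (its y), flat top 30 mm above the table with a dark felt pad with round ends, 100 x 38 mm, flush. Origin: centre of the underside; z up.
- gift_box_mid (a point): Bystander, to be left alone: small plain cardboard gift box with lid, 52 x 52 mm, 34 mm high, 80 g, loose among the stands. The point is its centre, 17 mm above the table.
- badge_bowl_mid (a point): Bystander, to be left alone: white bowl with wooden badges, 92 mm across, 40 mm high, 300 g, loose, between the stands. The point is on its axis 20 mm above the table.
Things that resemble listed ones, but are neither listed nor needed, are in the scene too. What is shaped like the part that bears bangle_mid but purple, red or yellow is not meant.

How it is judged:
At the end, for the whole second after the job is handed in: Each sample lies still, flat (within 0.12 rad) and let go on its own stand, resting on the stand's surface (height within 4 mm): mirror, comb and barrette centred within 12 mm, the bangle round the post within 14 mm of its axis; comb and barrette lengthwise within 0.25 rad, either way round (horizontal distance between bangle_mid and bangle_stand below 0.014 m and z of bangle_mid in the frame of bangle_stand between 0.019 and 0.027 m and angle between each of bangle_mid, mirror_mid, comb_mid, barrette_mid's own z axis and vertical below 0.12 rad and linear speed of each of bangle, mirror, comb, barrette below 0.02 m/s and horizontal distance between mirror_mid and mirror_stand below 0.012 m and z of mirror_mid in the frame of mirror_stand between 0.036 and 0.044 m and horizontal distance between comb_mid and comb_stand below 0.012 m and z of comb_mid in the frame of comb_stand between 0.023 and 0.031 m and angle between the x axis of comb_mid and the x axis of comb_stand, either way round below 0.25 rad and horizontal distance between barrette_mid and barrette_stand below 0.012 m and z of barrette_mid in the frame of barrette_stand between 0.032 and 0.04 m and angle between the x axis of barrette_mid and the x axis of barrette_stand, either way round below 0.25 rad); the robot touches nothing.
It fails at once if the gift box or the bowl of badges is shifted by more than 15 mm (distance of any of gift_box_mid, badge_bowl_mid from where it was at the start of the episode above 0.015 m).
It fails at once if a sample is dropped (falls free by more than about 30 mm, faster than 0.8 m/s) ((linear speed of bangle above 0.8 m/s and contact force between the fingers and bangle below 0.01 N) or (linear speed of mirror above 0.8 m/s and contact force between the fingers and mirror below 0.01 N) or (linear speed of comb above 0.8 m/s and contact force between the fingers and comb below 0.01 N) or (linear speed of barrette above 0.8 m/s and contact force between the fingers and barrette below 0.01 N)).
It also fails if it takes over 104 s, if anything falls off the work surface, if the arm or the gripper's body presses on something with over 40 N, if the wrist force passes 120 N, or if a joint passes its speed limit or range.

## Robot

A 6-joint arm with a two-finger parallel gripper is mounted at the origin on the work surface. World frame = base frame: x ahead of the robot, y to its left, z up, the work surface at z = 0. Lengths are in m, angles in rad, forces in N, time in s.
With the tool pointing down it reaches from about 0.35 to 0.725 m from the base axis. Payload 4.3 kg.
Tool frame: the origin (TCP) lies midway between the tips of the shut fingers; the grasp point (between the pads) lies 19 mm behind it (arm.grasp_offset is the distance from the TCP to the grasp point, in m); y points along the fingers, x is the direction in which the jaws open and shut, and the axes are right-handed (so a half turn about y gives the same grasp; the last joint's range is limited). The gripper opens to 85 mm and grips with 20 to 120 N. Pads are 22 mm wide; open, the fingers measure 114 mm over their backs; the gripper's body (76 mm by 85 mm) begins 54 mm behind the grasp point. The pads swing forward as they close: fully open they stand 13 mm farther back than shut.
Start: joints at [-1.255, 0.377, 0.081, 1.274, 0, 1.46], TCP at [0.238, -0.524, 0.231] pointing down, gripper open.
Joint ranges: [-2.72, 2.72], [-0.84, 1.66], [-1.02, 1.22], [-1.77, 2.12], [-1.37, 1.28], [-3.14, 3.14]. Speed limits (rad/s): [2.57, 2.57, 3.14, 3.14, 3.14, 3.14].

## Interface

Orientations are given as a 3x3 rotation matrix whose columns are the frame's x, y, z axes.
In Python, from plant import arm gives the robot as it stands.
- The arm moves only by the shell command python3 -m pendant 'ROWS'. ROWS is JSON, a list of rows, each a list of 7 numbers: the opening, from 0 (shut) to 1 (fully open), then the shift along the tool's x, y, z in m, then the turn, a rotation vector about the tool's x, y, z in degrees. A call has 1 to 8 rows; each row shifts and turns the commanded pose from where the row before left it, along the tool's axes as they then stand; what a row does not reach is not made up. A row lasts 1/10 s, in which the tool goes at most 50 mm and 8.59 degrees, less where a joint would pass 70% of its speed; a pose out of reach is approached as far as the arm can. A call is refused whole if a number of a shift passes 0.05 or a number of a turn 8.59, either way. A call with a gripper value outside its range is refused whole. The fingers move at their own pace and stop on an object; the grip force is fixed at half the most. Time passes only in rows, so rows that do not move let the fingers close. It gives the time, the measured TCP pose, the force and the opening at its end, in the units of the state.
- arm.get_obs(): the state, without advancing time (a new reading comes with each control period).
- arm.grab_frame(name): name is "scene" or "top" or "wrist"; returns (picture, depth): 400x640x3 uint8, red, green, blue; 400x640 float32, m along the optical axis (not along the pixel's ray), 0 where there is no reading.
- arm.get_calibration(name): a dict with "vfov" (degrees; the focal length in pixels is half the picture's height over the tangent of half this angle, whatever the lens; pixels are square), "cx", "cy" (the principal point, pixels), "k1" (the pictures are not rectified: a ray, as slopes to the right and down, at radius r is drawn at 1 + k1 r^2 times it, then the intrinsics apply), "pose" (4x4, takes a point from camera to world coordinates). Camera axes: x right, y up, looking along -z (the intrinsics and any distortion apply to the point x, -y, -z); pixel columns grow to the right and rows downward; lengths in m; the calibration is good to about 2 mm. A picture is of the moment at which its call begins: read the wrist's pose just before it. get_calibration takes no time and is no camera call; for the wrist camera it gives the pose at the moment of the call.
- arm.job_done(): hands the job in, once; it reports no verdict.
The state is a dict: "t": time; "qpos": joint angles; "joint_vel": joint speeds; "tau": joint torques, N m; "ee_pos": TCP position; "ee_rot": TCP orientation; "force": force on the tool from outside, world axes, zero at the start; "ft_torque": the same for the moment, N m; "width": finger opening in m.
Only numpy, scipy, OpenCV 4.12 (cv2) and the standard library are available. Lean on these libraries where they do the work, as an engineer would, in place of code of your own. Each camera call takes 0.05 s, during which the arm holds its last target.

## Working session

There is one attempt and no reset: what is moved stays moved. The work goes in short steps, Python scripts to look and compute and a shell command to move; the robot and the scene stay as the last step left them, time stands still between calls to the robot, and variables do not carry over. Pictures are saved under pics/ and viewed, and the job is handed in when it is done.

```bash
mkdir -p pics; cat > h.py <<'E'
import numpy as np, cv2
from plant import arm
def snap(name,fn):
    c=arm.get_calibration(name); im,d=arm.grab_frame(name)
    cv2.imwrite(f'pics/{fn}.png',im[:,:,::-1]); np.savez(f'pics/{fn}.npz',im=im,d=d,**{k:np.array(v) for k,v in c.items()})
    return im,d,c
def load(fn):
    z=np.load(f'pics/{fn}.npz'); return z['im'],z['d'],{k:z[k] for k in ('vfov','cx','cy','k1','pose')}
def ray(c,u,v):
    f=200/np.tan(np.radians(float(c['vfov']))/2)
    x=(u-c['cx'])/f; y=(v-c['cy'])/f
    rd=np.hypot(x,y); r=rd
    for _ in range(30): r=rd/(1+c['k1']*r*r)
    s=r/rd if rd>0 else 1
    return np.array([x*s,-y*s,-1.0])
def px2z(c,u,v,z):
    P=np.array(c['pose']); d=P[:3,:3]@ray(c,u,v); o=P[:3,3]
    return o+d*(z-o[2])/d[2]
def px2d(c,u,v,dep):
    P=np.array(c['pose']); return P[:3,:3]@(ray(c,u,v)*dep)+P[:3,3]
def crop(fn,u0,v0,u1,v1,s,out):
    im=cv2.imread(f'pics/{fn}.png')[v0:v1,u0:u1]
    cv2.imwrite(f'pics/{out}.png',cv2.resize(im,None,fx=s,fy=s,interpolation=cv2.INTER_CUBIC))
E
python3 - <<'E'
from h import *
for n in('scene','top','wrist'):
    im,d,c=snap(n,n+'0'); print(n,c['vfov'],c['cx'],c['cy'],c['k1'],np.round(c['pose'],3).tolist())
o=arm.get_obs(); print(o['t'],o['ee_pos'],np.round(o['ee_rot'],3),o['width'],arm.grasp_offset)
E
```

```text
scene 52.765311744316 316.4644989457911 194.42624981961652 -0.0007766262365978534 [[0.444, -0.626, 0.641, 1.16], [0.896, 0.299, -0.328, -0.324], [0.014, 0.72, 0.694, 0.747], [0.0, 0.0, 0.0, 1.0]]
top 42.983456764228094 323.57999015983086 206.15359353323012 -0.08172839899770336 [[0.015, 0.982, -0.19, 0.236], [-1.0, 0.017, 0.008, 0.011], [0.011, 0.19, 0.982, 1.534], [0.0, 0.0, 0.0, 1.0]]
wrist 67.24690868040746 316.06636450660665 199.9585154061052 -0.0582016140688643 [[0.413, 0.87, 0.271, 0.307], [-0.911, 0.395, 0.121, -0.492], [-0.002, -0.297, 0.955, 0.373], [0.0, 0.0, 0.0, 1.0]]
0.15 [ 0.23735039 -0.52314073  0.2305551 ] [[ 0.413 -0.001  0.911]
 [-0.911  0.002  0.413]
 [-0.002 -1.     0.   ]] 0.08552738388551914 0.0187
```

View pics/top0.png

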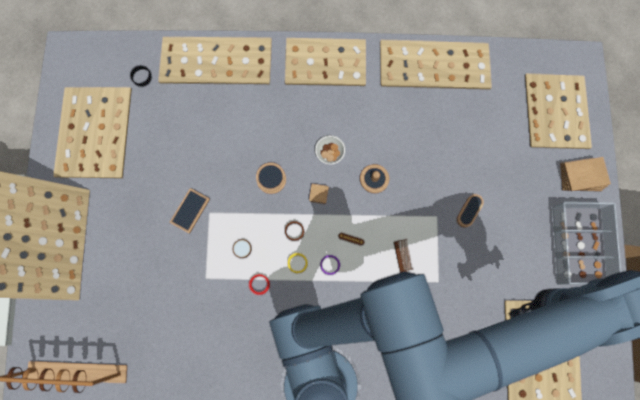

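View pics/scene0.png

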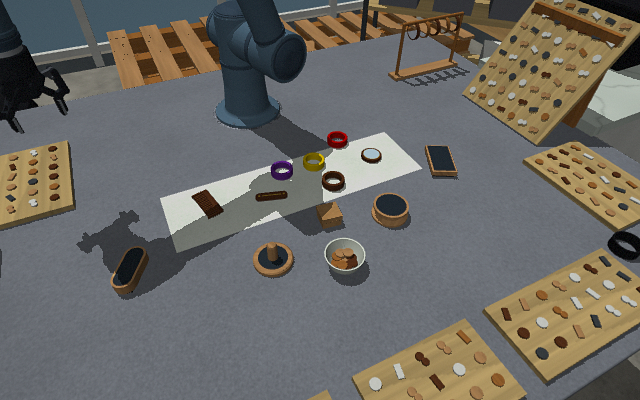

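View pics/wrist0.png

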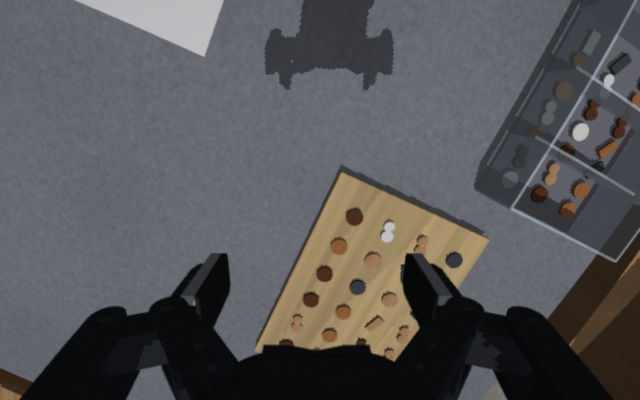

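```bash
python3 - <<'E'
from h import *
crop('top0',160,130,320,300,5,'c1')
crop('top0',310,130,500,290,4,'c2')
crop('scene0',100,120,300,300,4,'c3')
crop('scene0',240,120,460,290,3.6,'c4')
E
```

```text
(no output)
```

View pics/c1.png

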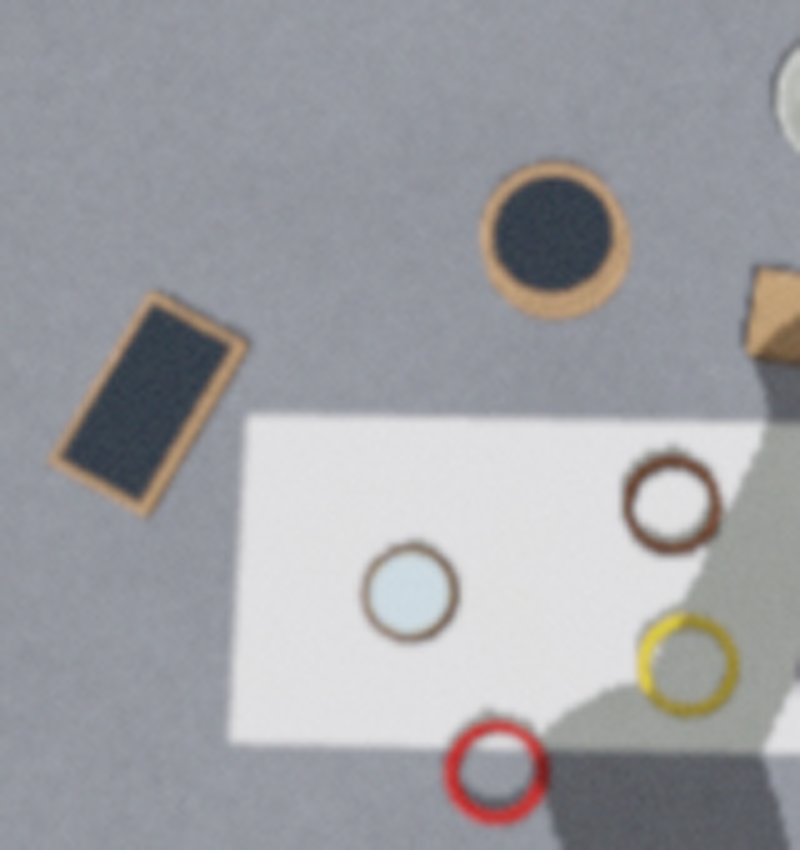

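View pics/c2.png

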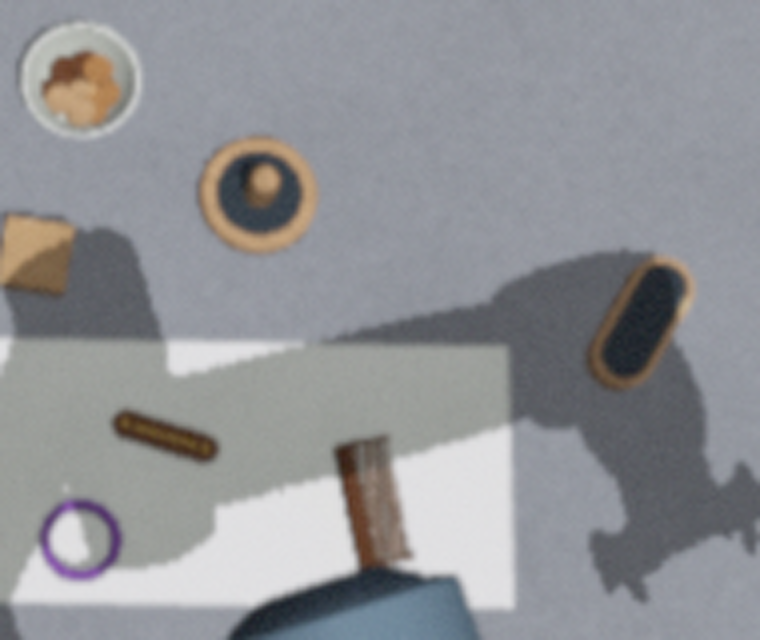

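View pics/c3.png

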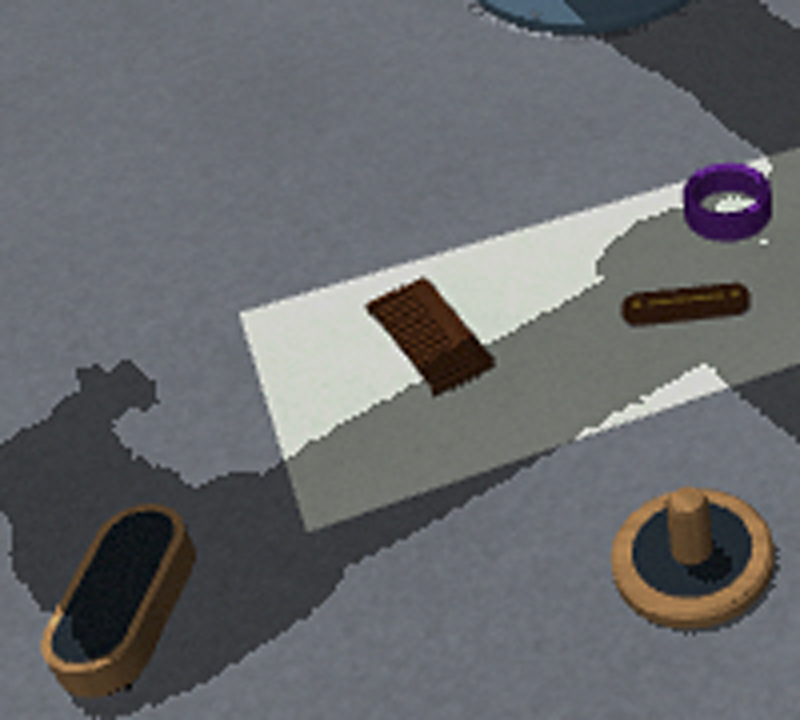

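View pics/c4.png

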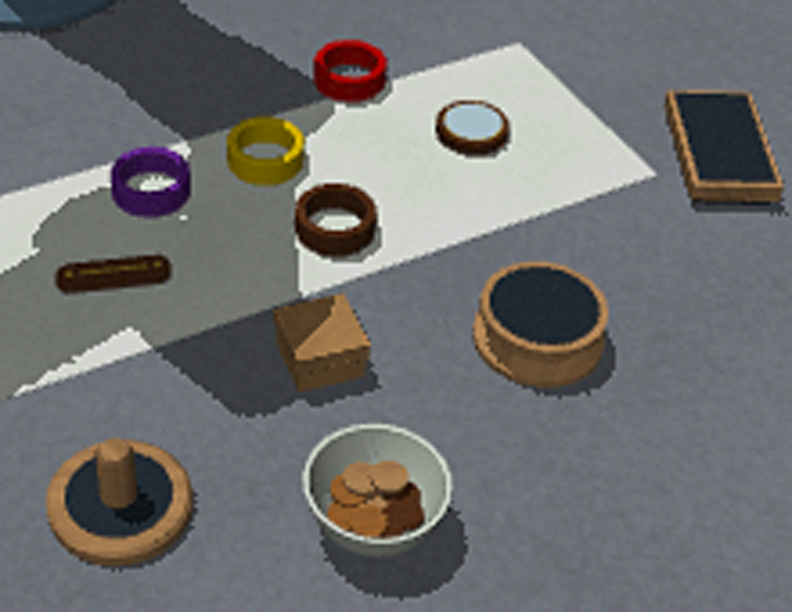

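```bash
python3 - <<'E'
from h import *
T=load('top0')[2]; S=load('scene0')[2]
def g(c,o,s,pts,z): return [px2z(c,o[0]+(x+.5)/s-.5,o[1]+(y+.5)/s-.5,z)[:2] for x,y in pts]
def show(n,P):
    P=np.array(P); print(n,np.round(P*1000,1).tolist(),'mean',np.round(P.mean(0)*1000,1))
t1=lambda n,p,z:show(n,g(T,(160,130),5,p,z)); t2=lambda n,p,z:show(n,g(T,(310,130),4,p,z))
s3=lambda n,p,z:show(n,g(S,(100,120),4,p,z)); s4=lambda n,p,z:show(n,g(S,(240,120),3.6,p,z))
t1('mstand T',[(553,235)],.034); s4('mstand S',[(547,306)],.034)
t1('cstand T',[(152,302),(235,348),(145,503),(60,458)],.022); s4('cstand S',[(670,95),(748,95),(780,183),(690,183)],.022)
t1('mirror T',[(410,592)],.012); s4('mirror S',[(474,124)],.012)
t1('bangle T',[(672,503)],.022); s4('bangle S',[(337,215)],.022)
t2('bstand T',[(259,194)],.012); s3('bstand S',[(693,560)],.012)
t2('barstand T',[(665,262),(615,380)],.03); s3('barstand S',[(115,588)],.03)
t2('barr T',[(115,420),(216,450)],.012); s3('barr S',[(623,305),(749,292)],.012)
t2('comb T',[(337,450),(387,437),(410,558),(365,570)],.010); s3('comb S',[(368,306),(424,279),(494,357),(434,394)],.010)
t2('gift T',[(75,235),(5,215),(0,285),(62,295)],.034); t2('bowl T',[(82,80)],.04)
t1('yel T',[(688,664)],.022);t2('purple T',[(81,540)],.022)
E
```

```text
mstand T [[614.9, 162.3]] mean [614.9 162.3]
mstand S [[614.4, 166.4]] mean [614.4 166.4]
cstand T [[571.7, 407.9], [543.8, 355.0], [447.6, 404.1], [474.0, 457.8]] mean [509.3 406.2]
cstand S [[443.9, 405.5], [471.7, 464.3], [571.4, 413.3], [541.3, 350.1]] mean [507.1 408.3]
mirror T [[397.9, 242.9]] mean [397.9 242.9]
mirror S [[396.8, 245.6]] mean [396.8 245.6]
bangle T [[453.3, 86.2]] mean [453.3  86.2]
bangle S [[456.7, 86.2]] mean [456.7  86.2]
bstand T [[621.4, -157.4]] mean [ 621.4 -157.4]
bstand S [[627.4, -158.0]] mean [ 627.4 -158. ]
barstand T [[569.5, -467.5], [477.4, -425.2]] mean [ 523.5 -446.3]
barstand S [[523.1, -447.8]] mean [ 523.1 -447.8]
barr T [[443.6, -47.7], [422.0, -124.2]] mean [432.8 -85.9]
barr S [[416.6, -122.3], [440.7, -43.3]] mean [428.6 -82.8]
comb T [[423.7, -216.1], [434.1, -254.3], [342.9, -270.5], [333.5, -236.4]] mean [ 383.5 -244.3]
comb S [[343.9, -271.7], [334.4, -232.1], [424.0, -211.5], [438.8, -254.2]] mean [ 385.3 -242.4]
gift T [[581.3, -15.2], [595.9, 38.1], [541.6, 40.8], [534.8, -6.0]] mean [563.4  14.4]
bowl T [[701.9, -18.8]] mean [701.9 -18.8]
yel T [[356.9, 74.2]] mean [356.9  74.2]
purple T [[351.9, -23.0]] mean [351.9 -23. ]
```

The wares, from the crops:
- **Rings** (top px): brown (294,230), yellow (297,263), purple (330,265), red (259,284), plus a black ring among the props at (141,75). The brown ring on the mat is the bangle. It matches the dark wood in the description and the crop confirms it. The purple, red and yellow ones are excluded, and the black one is scenery.
- **Other samples**: comb (403,255), barrette (350,239), mirror (242,248).
- **Stands**: comb (190,210), mirror (271,177), bangle with post (374,179), barrette (470,209).

The two cameras agree to within about 2–6 mm. I'll take the comb first.

```bash
cat > go.py <<'E'
import sys
from h import *
def dl(x,y,z,yaw):
    o=arm.get_obs(); R=np.array(o['ee_rot']); p=np.array(o['ee_pos'])
    d=R.T@(np.array([x,y,z])-p); cur=np.degrees(np.arctan2(R[1,0],R[0,0]))
    tl=np.degrees(np.arccos(-R[2,1]))
    print('pos',np.round(p*1000,1),'yaw',round(cur,1),'tilt',round(tl,2),'w',round(o['width']*1000,1),'F',np.round(o['force'],1),'t',round(o['t'],2),'q6',round(np.degrees(o['qpos'][5])))
    print('tool shift mm',np.round(d*1000,1),'turn about y',round((cur-yaw+180)%360-180,1))
if __name__=='__main__': dl(*map(float,sys.argv[1:5]))
E
python3 go.py .3845 -.243 .15 -78.5
```

```text
pos [ 237.4 -523.1  230.6] yaw -65.6 tilt 0.1 w 85.5 F [-0.2 -0.3 -0.4] t 0.15 q6 84
tool shift mm [-194.2   80.9  249.7] turn about y 12.9
```

```bash
python3 -m pendant '[[1,-0.028,0.011,0.0355,0,0,0],[1,-0.028,0.011,0.0355,0,0,0],[1,-0.028,0.011,0.0355,0,0,0],[1,-0.028,0.011,0.0355,0,0,0],[1,-0.028,0.011,0.0355,0,0,0],[1,-0.028,0.011,0.0355,0,0,0],[1,-0.026,0.015,0.0355,0,0,0],[1,0,0,0,0,6.4,0]]'
python3 -m pendant '[[1,0,0,0,0,6.4,0],[1,0,0,0,0,0,0],[1,0,0,0,0,0,0]]'
python3 go.py .3845 -.243 .0 -78.5; python3 -c "
from h import *
snap('wrist','w1')"
```

```text
t: 0.95
ee_pos: [0.3837, -0.2386, 0.1482]
ee_rot: [[0.313, -0.003, 0.95], [-0.95, 0.005, 0.313], [-0.005, -1.0, -0.001]]
force: [0.1, -0.3, 0.1]
width: 0.0855
t: 1.25
ee_pos: [0.3836, -0.2444, 0.1502]
ee_rot: [[0.203, -0.0, 0.979], [-0.979, 0.0, 0.203], [-0.0, -1.0, -0.0]]
force: [0.5, -0.1, -0.6]
width: 0.0854
pos [ 383.6 -244.4  150.2] yaw -78.3 tilt 0.01 w 85.4 F [ 0.5 -0.1 -0.6] t 1.25 q6 128
tool shift mm [ -1.1 150.2   1.2] turn about y 0.2
```

View pics/w1.png

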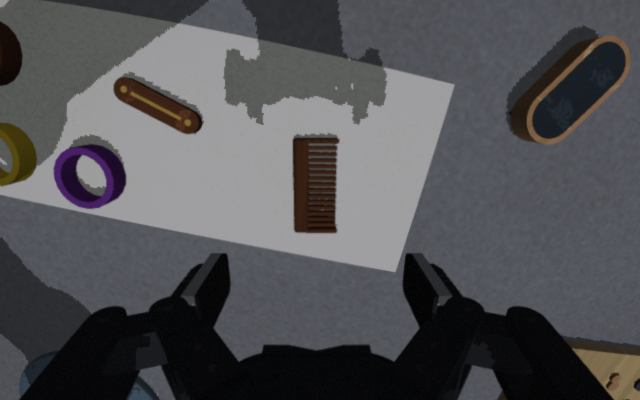

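```bash
python3 - <<'E'
from h import *
W=load('w1')[2]
P=np.array([px2z(W,u,v,.01)[:2] for u,v in [(294,137),(338,138),(337,233),(294,232)]])*1000
print(P.round(1),P.mean(0)); e=P[0]-P[3]; print(np.degrees(np.arctan2(e[1],e[0])),np.linalg.norm(e),np.linalg.norm(P[1]-P[0]))
for n,p,z in (('barr',[(115,82),(202,127)],.012),('bstd',[(627,42),(529,140)],.03),('purple',[(90,170)],.022)):
    Q=np.array([px2z(W,u,v,z)[:2] for u,v in p])*1000; print(n,Q.round(1),Q.mean(0))
E
```

```text
[[ 427.8 -214.5]
 [ 435.2 -254.6]
 [ 342.  -274.9]
 [ 334.2 -231.8]] [ 384.76989562 -243.93907526]
10.481741313422823 95.20389944633692 40.752618971335615
barr [[ 445.   -46.9]
 [ 420.2 -130. ]] [432.58116622 -88.4154875 ]
bstd [[ 570.8 -477.3]
 [ 471.3 -419.5]] [ 521.03949558 -448.39870242]
purple [[361.5 -30.6]] [361.46840715 -30.60625723]
```

```bash
python3 -m pendant '[[1,0,0.04,0.001,0,0.7,0],[1,0,0.04,0,0,0,0],[1,0,0.035,0,0,0,0],[1,0,0.02,0,0,0,0],[1,0,0.013,0,0,0,0],[1,0,0.003,0,0,0,0],[1,0,0,0,0,0,0]]'
python3 -m pendant '[[0,0,0,0,0,0,0],[0,0,0,0,0,0,0],[0,0,0,0,0,0,0],[0,0,0,0,0,0,0],[0,0,0,0,0,0,0],[0,0,0,0,0,0,0]]'
```

```text
t: 2.0
ee_pos: [0.3844, -0.2443, -0.0009]
ee_rot: [[0.189, -0.001, 0.982], [-0.982, 0.0, 0.189], [-0.001, -1.0, -0.0]]
force: [0.7, 0.2, -0.6]
width: 0.0857
t: 2.6
ee_pos: [0.3855, -0.2448, 0.0005]
ee_rot: [[0.189, 0.002, 0.982], [-0.982, -0.002, 0.189], [0.002, -1.0, 0.001]]
force: [-1.2, 1.1, 6.0]
width: 0.0421
```

```bash
python3 -m pendant '[[0,0,-0.005,0,0,0,0],[0,0,-0.02,0,0,0,0],[0,0,-0.035,0,0,0,0],[0,0,-0.04,0,0,0,0],[0,0,-0.04,0,0,0,0],[0,0,0,0,0,0,0]]'
python3 go.py .508 .407 .14 62.5; python3 -c "
from h import *
snap('wrist','w2')"
```

```text
t: 3.2
ee_pos: [0.3879, -0.2468, 0.145]
ee_rot: [[0.189, 0.008, 0.982], [-0.982, -0.007, 0.189], [0.008, -1.0, 0.007]]
force: [1.6, -0.2, 0.2]
width: 0.0422
pos [ 387.9 -246.8  145. ] yaw -79.1 tilt 0.62 w 42.2 F [ 1.6 -0.2  0.2] t 3.2 q6 129
tool shift mm [-619.3    1.5  241.6] turn about y -141.6
```

View pics/w2.png

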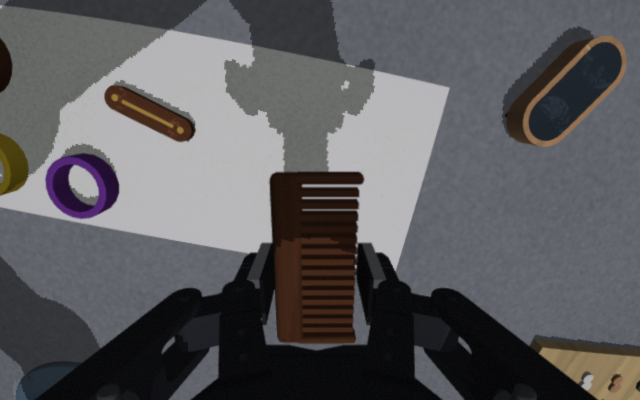

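```bash
python3 -m pendant '[[0,-0.0442,0,0.0172,0,0,0],[0,-0.0442,0,0.0172,0,0,0],[0,-0.0442,0,0.0172,0,0,0],[0,-0.0442,0,0.0172,0,0,0],[0,-0.0442,0,0.0172,0,0,0],[0,-0.0442,0,0.0172,0,0,0],[0,-0.0442,0,0.0172,0,0,0]]'
python3 -m pendant '[[0,-0.0442,0,0.0172,0,0,0],[0,-0.0442,0,0.0172,0,0,0],[0,-0.0442,0,0.0172,0,0,0],[0,-0.0442,0,0.0172,0,0,0],[0,-0.0442,0,0.0172,0,0,0],[0,-0.0442,0,0.0172,0,0,0],[0,-0.0442,0,0.0172,0,0,0]]'
python3 -m pendant '[[0,0,0,0,0,-8.5,0],[0,0,0,0,0,-8.5,0],[0,0,0,0,0,-8.5,0],[0,0,0,0,0,-8.5,0],[0,0,0,0,0,-8.5,0],[0,0,0,0,0,-8.5,0],[0,0,0,0,0,-8.5,0],[0,0,0,0,0,-8.5,0]]'
python3 -m pendant '[[0,0,0,0,0,-8.5,0],[0,0,0,0,0,-8.5,0],[0,0,0,0,0,-8.5,0],[0,0,0,0,0,-8.5,0],[0,0,0,0,0,-8.5,0],[0,0,0,0,0,-8.5,0],[0,0,0,0,0,-8.5,0],[0,0,0,0,0,-8.5,0]]'
python3 -m pendant '[[0,0,0,0,0,-5.6,0],[0,0,0,0,0,0,0],[0,0,0,0,0,0,0]]'
python3 go.py .508 .407 .14 62.5; python3 -c "
from h import *
snap('wrist','w3')"
```

```text
t: 3.95
ee_pos: [0.4433, 0.0843, 0.1381]
ee_rot: [[0.189, -0.002, 0.982], [-0.982, -0.0, 0.189], [-0.0, -1.0, -0.002]]
force: [1.3, -0.3, 0.2]
width: 0.0417
t: 4.65
ee_pos: [0.5178, 0.3001, 0.1475]
ee_rot: [[0.359, -0.039, 0.932], [-0.928, 0.088, 0.362], [-0.096, -0.995, -0.005]]
force: [0.3, -0.2, -0.4]
width: 0.0423
t: 5.45
ee_pos: [0.5174, 0.299, 0.1475]
ee_rot: [[0.999, -0.039, 0.011], [-0.008, 0.088, 0.996], [-0.039, -0.995, 0.087]]
force: [-0.2, 0.3, 0.1]
width: 0.0421
t: 6.25
ee_pos: [0.5175, 0.299, 0.1475]
ee_rot: [[0.385, -0.039, -0.922], [0.921, 0.088, 0.38], [0.066, -0.995, 0.069]]
force: [0.3, 1.2, -0.2]
width: 0.0422
t: 6.55
ee_pos: [0.5178, 0.2992, 0.1481]
ee_rot: [[0.3, -0.038, -0.953], [0.951, 0.088, 0.296], [0.073, -0.995, 0.062]]
force: [-0.2, -0.5, -0.3]
width: 0.042
pos [517.8 299.2 148.1] yaw 72.5 tilt 5.5 w 42.0 F [-0.2 -0.5 -0.3] t 6.55 q6 38
tool shift mm [99.  18.  40.8] turn about y 10.0
```

View pics/w3.png

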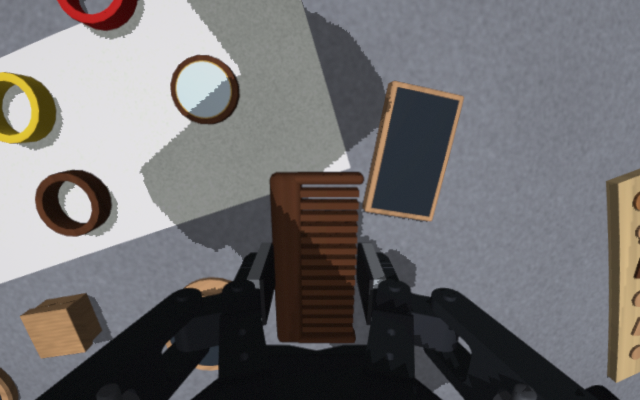

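```bash
cat >> h.py <<'E'
from scipy.spatial.transform import Rotation as Ro
def rotv(yaw):
    R=np.array(arm.get_obs()['ee_rot']); a=np.radians(yaw)
    T=np.array([[np.cos(a),0,-np.sin(a)],[np.sin(a),0,np.cos(a)],[0,-1,0]])
    x,z=T[:,0],np.cross(T[:,0],T[:,1]); T[:,2]=z
    return np.round(Ro.from_matrix(R.T@T).as_rotvec(degrees=True),1)
E
sed -i "s/^    print('tool shift mm'.*/&\n    print('rotvec',rotv(yaw))/" go.py
python3 go.py .508 .407 .14 62.5
```

```text
pos [518.  299.2 148.4] yaw 72.5 tilt 5.5 w 42.2 F [0.6 0.6 0.1] t 6.6 q6 38
tool shift mm [98.9 18.2 40.9] turn about y 10.0
rotvec [-3.9 10.1  3.9]
```

```bash
python3 -m pendant '[[0,0,0,0,-1.9,5,1.9],[0,0,0,0,-1.9,5,1.9],[0,0,0,0,0,0,0],[0,0,0,0,0,0,0]]'
python3 go.py .508 .407 .10 62.5
```

```text
t: 7.0
ee_pos: [0.5183, 0.2996, 0.149]
ee_rot: [[0.457, -0.0, -0.889], [0.889, 0.003, 0.457], [0.003, -1.0, 0.002]]
force: [-0.1, -0.2, -0.0]
width: 0.0419
pos [518.3 299.6 149. ] yaw 62.8 tilt 0.18 w 41.9 F [-0.1 -0.2 -0. ] t 7.0 q6 51
tool shift mm [90.7 49.4 58.2] turn about y 0.3
rotvec [-0.1  0.3  0.1]
```

```bash
python3 -m pendant '[[0,0.03,0,0.0195,0,0,0],[0,0.03,0,0.0195,0,0,0],[0,0.03,0,0.0195,0,0,0],[0,0,0,0,0,0,0],[0,0,0,0,0,0,0]]'
python3 - <<'E'
from h import *
crop('w3',350,60,490,240,4,'c5')
snap('wrist','w4')
E
python3 go.py .508 .407 .10 62.5
```

```text
t: 7.5
ee_pos: [0.5078, 0.4062, 0.1491]
ee_rot: [[0.457, -0.0, -0.889], [0.889, 0.002, 0.457], [0.002, -1.0, 0.001]]
force: [0.3, -0.4, -0.7]
width: 0.0421
pos [507.9 405.5 149.2] yaw 62.7 tilt 0.11 w 42.0 F [ 0.2 -1.   0.3] t 7.55 q6 60
tool shift mm [ 1.3 49.2  0.6] turn about y 0.2
rotvec [-0.1  0.2  0.1]
```

View pics/c5.png

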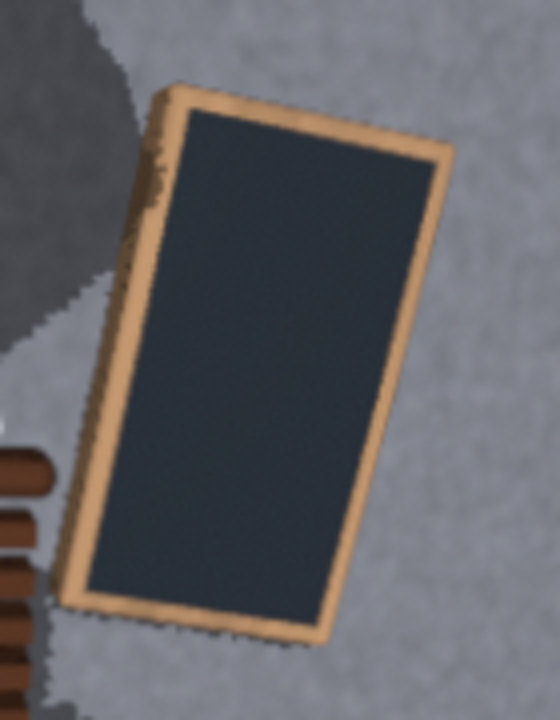

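View pics/w4.png

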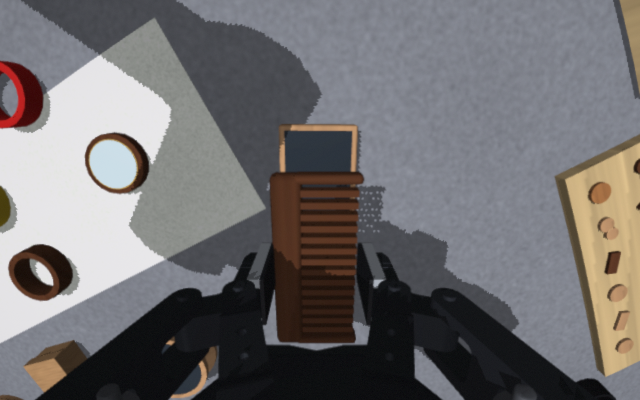

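```bash
python3 - <<'E'
from h import *
W=load('w3')[2]
Q=np.array([px2z(W,350+(x+.5)/4-.5,60+(y+.5)/4-.5,.022)[:2] for x,y in [(190,110),(436,162),(320,625),(88,590)]])*1000
print(Q.round(1),Q.mean(0)); e=Q[0]-Q[3]; print(np.linalg.norm(e),np.linalg.norm(Q[1]-Q[0]),np.degrees(np.arctan2(e[1],e[0])))
W=load('w4')[2]
for n,u,v,z in(('mir',116,163,.012),('stand far L',286,132,.022),('far R',354,132,.022)): print(n,px2z(W,u,v,z)*1000)
E
```

```text
[[445.7 406.8]
 [472.8 459.7]
 [571.6 409.2]
 [544.3 356.2]] [508.60025758 407.99705802]
110.81427367992254 59.3989072037773 152.81479389974578
mir [396.6537082  247.45786313  12.        ]
stand far L [447.36859457 407.94099024  22.        ]
far R [474.71450993 461.11754871  22.        ]
```

```bash
python3 -m pendant '[[0,0.002,0.03,0.001,0,0,0],[0,0,0.04,0,0,0,0],[0,0,0.03,0,0,0,0],[0,0,0.015,0,0,0,0],[0,0,0.007,0,0,0,0],[0,0,0.002,0,0,0,0],[0,0,0,0,0,0,0],[0,0,0,0,0,0,0]]'
python3 go.py .5085 .4075 .0225 62.8
```

```text
t: 8.35
ee_pos: [0.509, 0.4092, 0.0271]
ee_rot: [[0.459, 0.002, -0.888], [0.888, 0.004, 0.459], [0.005, -1.0, -0.0]]
force: [0.1, 0.2, -0.9]
width: 0.0419
pos [509.  409.2  27.1] yaw 62.7 tilt 0.27 w 41.9 F [ 0.1  0.2 -0.9] t 8.35 q6 60
tool shift mm [-1.8  4.6 -0.3] turn about y -0.1
rotvec [ 0.  -0.1  0.3]
```

```bash
python3 -m pendant '[[0,-0.0015,0.002,0,0,0,0],[0,0,0.0015,0,0,0,0],[0,0,0,0,0,0,0],[0,0,0,0,0,0,0]]'
python3 go.py .5085 .4075 .0225 62.8
```

```text
t: 8.75
ee_pos: [0.5076, 0.4077, 0.0226]
ee_rot: [[0.458, 0.001, -0.889], [0.889, 0.003, 0.458], [0.003, -1.0, 0.0]]
force: [-0.1, -0.8, 3.1]
width: 0.0419
pos [507.6 407.7  22.6] yaw 62.7 tilt 0.18 w 41.9 F [-0.1 -0.8  3.1] t 8.75 q6 60
tool shift mm [ 0.2  0.1 -0.9] turn about y -0.1
rotvec [-0.  -0.1  0.2]
```

Contact on the stand (3 N). I'll release slowly, lift and check.

```bash
python3 -m pendant '[[0.6,0,0,0,0,0,0],[0.6,0,0,0,0,0,0],[0.6,0,0,0,0,0,0],[0.7,0,-0.01,0,0,0,0],[0.9,0,-0.03,0,0,0,0],[1,0,-0.04,0,0,0,0],[1,0,-0.04,0,0,0,0],[1,0,0,0,0,0,0]]'
python3 go.py .397 .245 .15 62.8
python3 -c "
from h import *
snap('wrist','w5')"
```

```text
t: 9.55
ee_pos: [0.5108, 0.4096, 0.15]
ee_rot: [[0.458, 0.011, -0.889], [0.889, 0.009, 0.458], [0.013, -1.0, -0.005]]
force: [2.1, 0.1, -0.3]
width: 0.0857
pos [510.8 409.6 150. ] yaw 62.7 tilt 0.82 w 85.7 F [ 2.1  0.1 -0.3] t 9.55 q6 60
tool shift mm [-198.5   -2.8   25.7] turn about y -0.1
rotvec [ 0.3 -0.1  0.8]
```

View pics/w5.png

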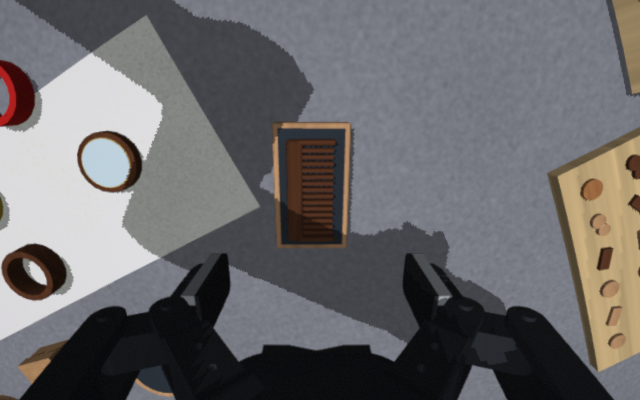

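```bash
python3 - <<'E'
from h import *
W=load('w5')[2]; crop('w5',260,110,370,260,5,'c6')
A=px2z(W,311,139.5,.032);B=px2z(W,311,245,.032);C=px2z(W,313,129,.022);D=px2z(W,311,244,.022)
print((A+B)/2*1000,np.linalg.norm(A-B),(C+D)/2*1000,np.linalg.norm(C-D))
E
```

```text
[510.70219987 406.38646167  32.        ] 0.09907771581041917 [509.21157899 408.12508303  22.        ] 0.11095751695696054
```

View pics/c6.png

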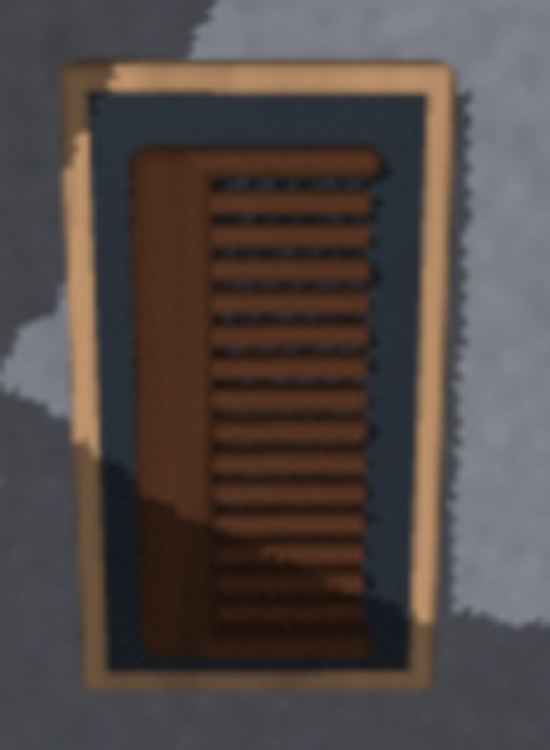

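```bash
python3 -m pendant '[[1,-0.04,0,0.005,0,0,0],[1,-0.04,0,0.005,0,0,0],[1,-0.04,0,0.005,0,0,0],[1,-0.04,0,0.005,0,0,0],[1,-0.038,0,0.006,0,0,0],[1,0,0,0,0,0,0],[1,0,0,0,0,0,0]]'
python3 go.py .397 .2455 -.002 62.8
python3 -c "
from h import *
snap('wrist','w6')"
```

```text
t: 10.3
ee_pos: [0.3923, 0.2425, 0.141]
ee_rot: [[0.459, -0.001, -0.888], [0.888, 0.002, 0.459], [0.002, -1.0, 0.002]]
force: [0.2, 0.1, -0.1]
width: 0.0854
pos [392.3 242.5 141. ] yaw 62.7 tilt 0.14 w 85.4 F [ 0.2  0.1 -0.1] t 10.3 q6 51
tool shift mm [  4.6 143.   -3.1] turn about y -0.1
rotvec [-0.1 -0.1  0.1]
```

View pics/w6.png

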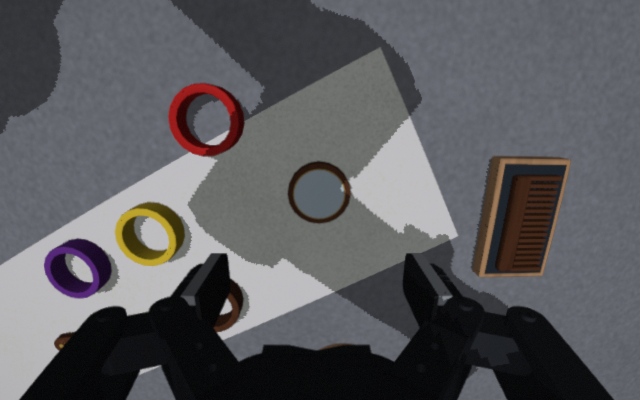

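```bash
python3 - <<'E'
from h import *
W=load('w6')[2]
P=[px2z(W,u,v,z)*1000 for u,v,z in((289,191.5,.012),(350,191.5,.012),(319.5,162,.012),(319,222,.006),(319.5,193,.012))]
print(np.round(P,1),np.linalg.norm(P[0]-P[1]),np.linalg.norm(P[2][:2]-P[3][:2]))
crop('w6',270,150,370,240,6,'c7')
E
```

```text
[[381.  220.1  12. ]
 [407.2 270.8  12. ]
 [369.3 258.2  12. ]
 [423.2 230.    6. ]
 [395.4 244.8  12. ]] 57.13380485147622 60.76703912582961
```

View pics/c7.png

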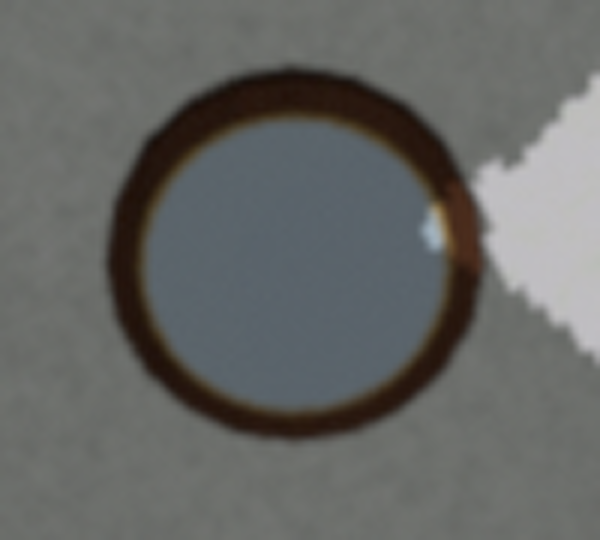

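```bash
python3 -m pendant '[[1,0.004,0.035,-0.002,0,0,0],[1,0,0.04,0,0,0,0],[1,0,0.035,0,0,0,0],[1,0,0.02,0,0,0,0],[1,0,0.01,0,0,0,0],[1,0,0.004,0,0,0,0],[1,0,0,0,0,0,0]]'
python3 -m pendant '[[0,0,0,0,0,0,0],[0,0,0,0,0,0,0],[0,0,0,0,0,0,0],[0,0,0,0,0,0,0],[0,0,0,0,0,0,0]]'
```

```text
t: 11.05
ee_pos: [0.3978, 0.2468, -0.0022]
ee_rot: [[0.458, 0.001, -0.889], [0.889, 0.003, 0.458], [0.003, -1.0, 0.0]]
force: [0.3, 0.2, 0.2]
width: 0.0854
t: 11.55
ee_pos: [0.3981, 0.2466, -0.0006]
ee_rot: [[0.459, 0.003, -0.889], [0.889, 0.004, 0.459], [0.005, -1.0, -0.001]]
force: [-2.1, -1.8, 9.7]
width: 0.0572
```

```bash
python3 -m pendant '[[0,0,-0.005,0,0,0,0],[0,0,-0.02,0,0,0,0],[0,0,-0.035,0,0,0,0],[0,0,-0.04,0,0,0,0],[0,0,-0.04,0,0,0,0],[0,0,0,0,0,0,0]]'
python3 go.py .6147 .164 .14 62.8
```

```text
t: 12.15
ee_pos: [0.401, 0.2477, 0.1437]
ee_rot: [[0.458, 0.011, -0.889], [0.889, 0.007, 0.459], [0.011, -1.0, -0.006]]
force: [1.2, 0.3, -0.4]
width: 0.057
pos [401.  247.7 143.7] yaw 62.7 tilt 0.74 w 57.0 F [ 1.2  0.3 -0.4] t 12.15 q6 51
tool shift mm [  23.6    5.4 -228.3] turn about y -0.1
rotvec [ 0.4 -0.1  0.7]
```

```bash
python3 -m pendant '[[0,0.004,0,-0.038,0,0,0],[0,0.004,0,-0.038,0,0,0],[0,0.004,0,-0.038,0,0,0],[0,0.004,0,-0.038,0,0,0],[0,0.004,0,-0.038,0,0,0],[0,0.004,0,-0.038,0,0,0],[0,0,0,0,0,0,0],[0,0,0,0,0,0,0]]'
python3 go.py .6147 .164 .034 62.8
python3 -c "
from h import *
snap('wrist','w7');snap('scene','s7');crop('s7',300,100,460,260,5,'c8')"
```

```text
t: 12.95
ee_pos: [0.6105, 0.1621, 0.1365]
ee_rot: [[0.46, -0.001, -0.888], [0.888, 0.003, 0.46], [0.002, -1.0, 0.002]]
force: [0.1, 0.5, -1.2]
width: 0.0573
pos [610.5 162.1 136.5] yaw 62.6 tilt 0.17 w 57.3 F [ 0.1  0.5 -1.2] t 12.95 q6 36
tool shift mm [  3.4 102.5  -3.1] turn about y -0.2
rotvec [-0.1 -0.2  0.1]
```

View pics/w7.png

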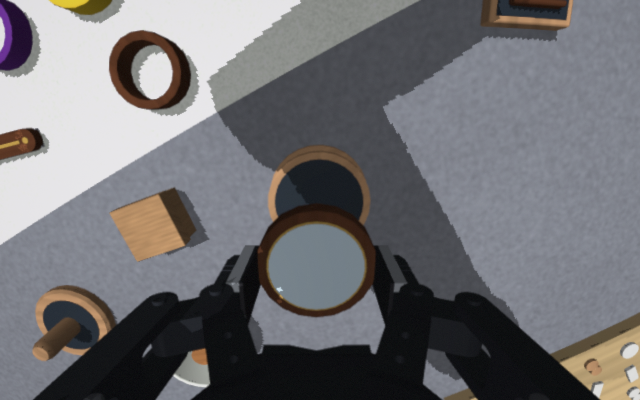

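View pics/c8.png

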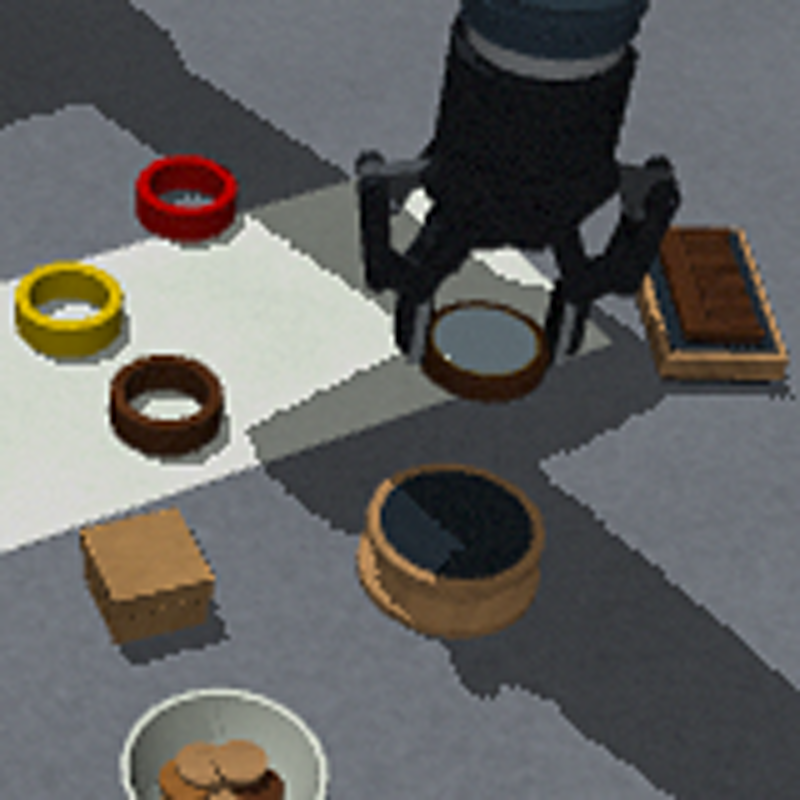

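```bash
python3 - <<'E'
from h import *
crop('w7',250,130,390,230,5.5,'c9')
W=load('w7')[2]; R=np.array(arm.get_obs()['ee_rot'])
a=px2z(W,319.5,151,.034)
print((a-0.044*R[:,2])*1000)
f=px2z(W,319.5,157,.034); print((f-0.038*R[:,2])*1000)
print(px2z(W,269.5,195,.034)*1000,px2z(W,370.5,195,.034)*1000)
E
```

```text
[614.3262119  163.60746057  33.89003179]
[613.34928896 164.11784661  33.90502745]
[588.79251285 129.10054389  34.        ] [628.26368761 205.22899627  34.        ]
```

View pics/c9.png

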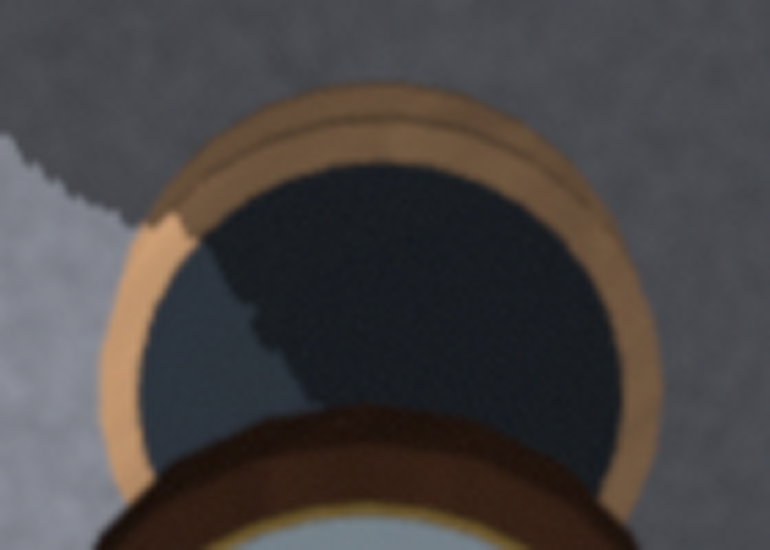

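```bash
python3 -m pendant '[[0,0.0035,0.03,-0.003,0,0,0],[0,0,0.035,0,0,0,0],[0,0,0.02,0,0,0,0],[0,0,0.01,0,0,0,0],[0,0,0.003,0,0,0,0],[0,0,0,0,0,0,0],[0,0,0,0,0,0,0]]'
python3 go.py .6147 .164 .034 62.8
```

```text
t: 13.75
ee_pos: [0.6159, 0.1649, 0.0411]
ee_rot: [[0.458, 0.003, -0.889], [0.889, 0.003, 0.458], [0.004, -1.0, -0.001]]
force: [-0.5, 0.1, -1.2]
width: 0.0573
pos [615.9 164.9  41.1] yaw 62.7 tilt 0.24 w 57.3 F [-0.5  0.1 -1.2] t 13.75 q6 37
tool shift mm [-1.4  7.1  0.6] turn about y -0.1
rotvec [ 0.1 -0.1  0.2]
```

```bash
python3 -m pendant '[[0,-0.001,0.003,0,0,0,0],[0,0,0.002,0,0,0,0],[0,0,0.001,0,0,0,0],[0,0,0,0,0,0,0],[0,0,0,0,0,0,0]]'
```

```text
t: 14.25
ee_pos: [0.6145, 0.1636, 0.0336]
ee_rot: [[0.459, 0.001, -0.889], [0.889, 0.003, 0.459], [0.003, -1.0, 0.001]]
force: [-0.9, 0.0, 0.5]
width: 0.0573
```

```bash
python3 -m pendant '[[0,0,0.0007,0,0,0,0],[0,0,0,0,0,0,0]]'
python3 -m pendant '[[0.75,0,0,0,0,0,0],[0.75,0,0,0,0,0,0],[0.75,0,0,0,0,0,0],[0.8,0,-0.01,0,0,0,0],[1,0,-0.03,0,0,0,0],[1,0,-0.04,0,0,0,0],[1,0,-0.03,0,0,0,0],[1,0,0,0,0,0,0]]'
python3 go.py .455 .0862 .15 62.8
python3 -c "
from h import *
snap('wrist','w8')"
```

```text
t: 14.45
ee_pos: [0.6145, 0.1637, 0.0335]
ee_rot: [[0.459, 0.001, -0.889], [0.889, 0.003, 0.459], [0.003, -1.0, 0.0]]
force: [-2.7, -0.8, 5.6]
width: 0.0574
t: 15.25
ee_pos: [0.618, 0.164, 0.1492]
ee_rot: [[0.458, 0.011, -0.889], [0.889, 0.004, 0.458], [0.009, -1.0, -0.008]]
force: [1.3, 0.0, 1.1]
width: 0.0853
pos [618.  164.  149.2] yaw 62.7 tilt 0.66 w 85.3 F [1.3 0.  1.1] t 15.25 q6 36
tool shift mm [-143.9   -2.9  109.2] turn about y -0.1
rotvec [ 0.4 -0.1  0.5]
```

View pics/w8.png

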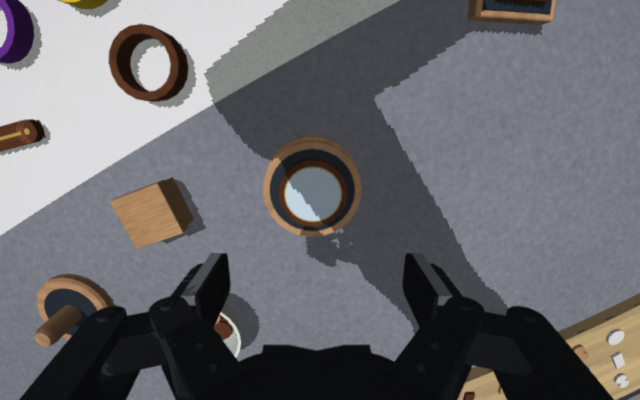

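```bash
python3 - <<'E'
from h import *
crop('w8',255,125,375,245,5,'c10')
W=load('w8')[2]
print(px2z(W,314,193.5,.046)*1000)
E
```

```text
[613.89820538 165.27055316  46.        ]
```

View pics/c10.png

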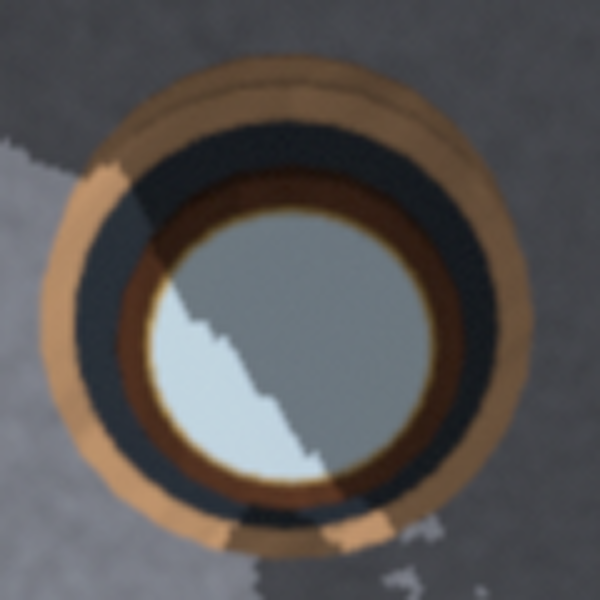

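```bash
python3 -m pendant '[[1,-0.036,0,0.027,0,0,0],[1,-0.036,0,0.027,0,0,0],[1,-0.036,0,0.027,0,0,0],[1,-0.036,0,0.028,0,0,0],[1,0,0,0,0,0,0],[1,0,0,0,0,0,0]]'
python3 - <<'E'
from h import *
W=load('w8')[2]; print(px2z(W,312.3,189.3,.034)*1000)
snap('wrist','w9'); crop('w9',250,130,390,250,5,'c11')
E
python3 go.py .455 .0862 -.005 62.8
```

```text
t: 15.9
ee_pos: [0.4493, 0.0851, 0.1415]
ee_rot: [[0.459, -0.002, -0.888], [0.888, 0.003, 0.459], [0.001, -1.0, 0.003]]
force: [1.0, 0.8, 0.4]
width: 0.0855
[612.92069005 164.11220165  34.        ]
pos [451.4  85.4 142.2] yaw 62.7 tilt 0.16 w 85.6 F [0.  0.8 0.6] t 15.95 q6 30
tool shift mm [  1.9 147.2  -3. ] turn about y -0.1
rotvec [-0.1 -0.1  0.1]
```

View pics/w9.png

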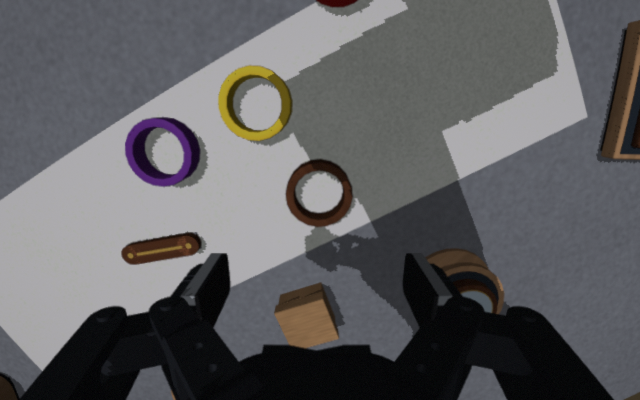

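View pics/c11.png

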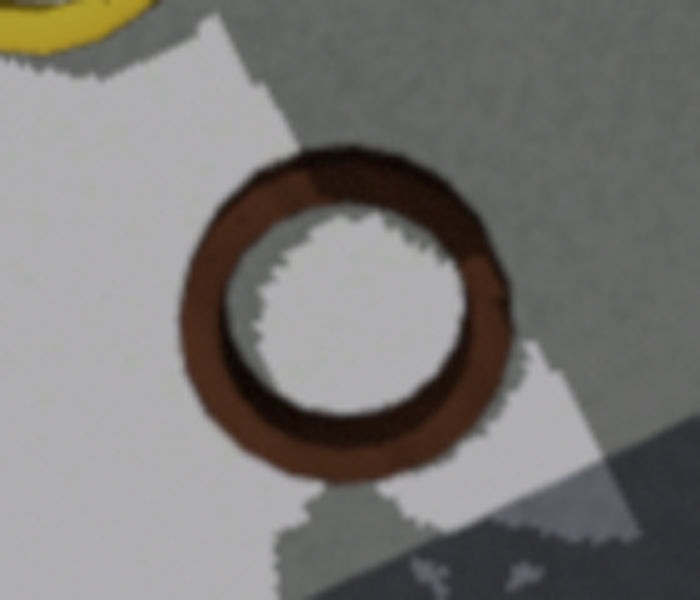

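```bash
python3 - <<'E'
from h import *
W=load('w9')[2]; print(px2z(W,250+345.5/5-.5,130+325.5/5-.5,.022)*1000,px2z(W,250+345.5/5-.5,130+320.5/5-.5,.022)*1000, px2z(W,307,317,.034)*1000)
E
```

```text
[450.73330419  87.14825153  22.        ] [449.89588846  87.57877579  22.        ] [555.20595631  20.33023414  34.        ]
```

```bash
python3 -m pendant '[[1,0.0017,0.035,-0.001,0,0,0],[1,0,0.04,0,0,0,0],[1,0,0.035,0,0,0,0],[1,0,0.02,0,0,0,0],[1,0,0.011,0,0,0,0],[1,0,0,0,0,0,0],[1,0,0,0,0,0,0]]'
python3 -m pendant '[[0,0,0,0,0,0,0],[0,0,0,0,0,0,0],[0,0,0,0,0,0,0],[0,0,0,0,0,0,0],[0,0,0,0,0,0,0]]'
```

```text
t: 16.65
ee_pos: [0.4547, 0.0871, 0.0021]
ee_rot: [[0.458, 0.002, -0.889], [0.889, 0.003, 0.458], [0.003, -1.0, -0.0]]
force: [0.2, -0.0, 0.1]
width: 0.0855
t: 17.15
ee_pos: [0.4547, 0.0869, 0.0033]
ee_rot: [[0.459, 0.004, -0.889], [0.889, 0.003, 0.459], [0.004, -1.0, -0.002]]
force: [-1.4, 1.2, 7.5]
width: 0.0588
```

```bash
python3 -m pendant '[[0,0,-0.005,0,0,0,0],[0,0,-0.02,0,0,0,0],[0,0,-0.035,0,0,0,0],[0,0,-0.04,0,0,0,0],[0,0,-0.04,0,0,0,0],[0,0,0,0,0,0,0]]'
python3 go.py .624 -.1578 .14 62.8
python3 -c "
from h import *
snap('wrist','w10')"
```

```text
t: 17.75
ee_pos: [0.4574, 0.0867, 0.1476]
ee_rot: [[0.458, 0.012, -0.889], [0.889, 0.003, 0.458], [0.008, -1.0, -0.009]]
force: [0.7, -0.5, 0.4]
width: 0.0589
pos [457.4  86.7 147.6] yaw 62.7 tilt 0.68 w 58.9 F [ 0.7 -0.5  0.4] t 17.75 q6 30
tool shift mm [-141.     8.7 -260.1] turn about y -0.1
rotvec [ 0.5 -0.1  0.5]
```

View pics/w10.png

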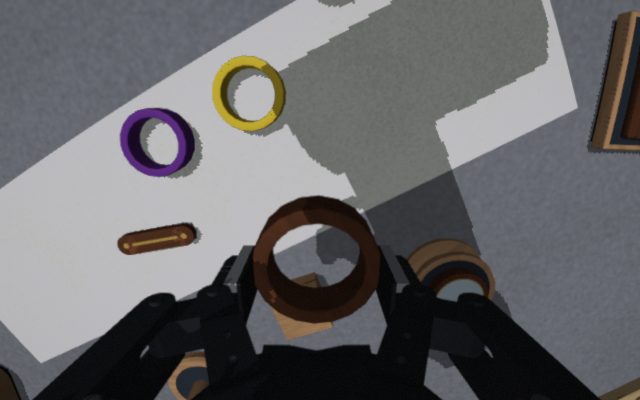

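```bash
python3 -m pendant '[[0,-0.02,0,-0.037,0,0,0],[0,-0.02,0,-0.037,0,0,0],[0,-0.02,0,-0.037,0,0,0],[0,-0.02,0,-0.037,0,0,0],[0,-0.02,0,-0.037,0,0,0],[0,-0.02,0,-0.037,0,0,0],[0,-0.02,0,-0.036,0,0,0],[0,0,0,0,0,0,0]]'
python3 -m pendant '[[0,0,0,0,0,0,0],[0,0,0,0,0,0,0]]'
python3 go.py .624 -.1578 .1 62.8
python3 -c "
from h import *
snap('wrist','w11')
snap('scene','s11');snap('top','t11');crop('s11',190,130,350,290,5,'c12');crop('t11',300,120,420,240,5,'c13')"
```

```text
t: 18.6
ee_pos: [0.6198, -0.1607, 0.1387]
ee_rot: [[0.463, 0.0, -0.887], [0.887, 0.001, 0.463], [0.001, -1.0, 0.0]]
force: [-0.2, 0.4, -0.8]
width: 0.0587
t: 18.8
ee_pos: [0.6169, -0.1551, 0.1399]
ee_rot: [[0.458, -0.002, -0.889], [0.889, 0.004, 0.458], [0.002, -1.0, 0.004]]
force: [0.8, -0.2, 0.1]
width: 0.0585
pos [ 616.9 -155.1  139.9] yaw 62.7 tilt 0.25 w 58.5 F [ 0.8 -0.2  0.1] t 18.8 q6 7
tool shift mm [ 0.8 39.9 -7.7] turn about y -0.1
rotvec [-0.2 -0.1  0.1]
```

View pics/w11.png

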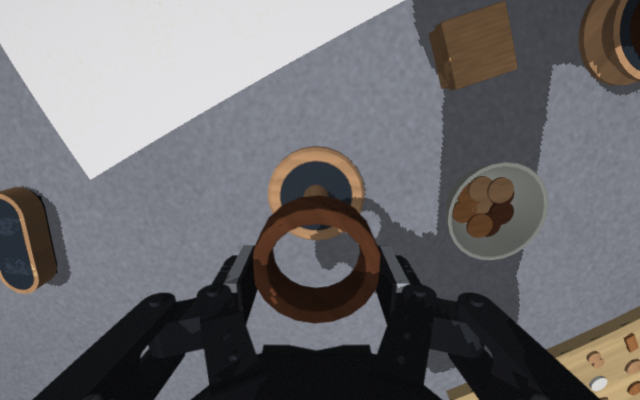

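View pics/c12.png

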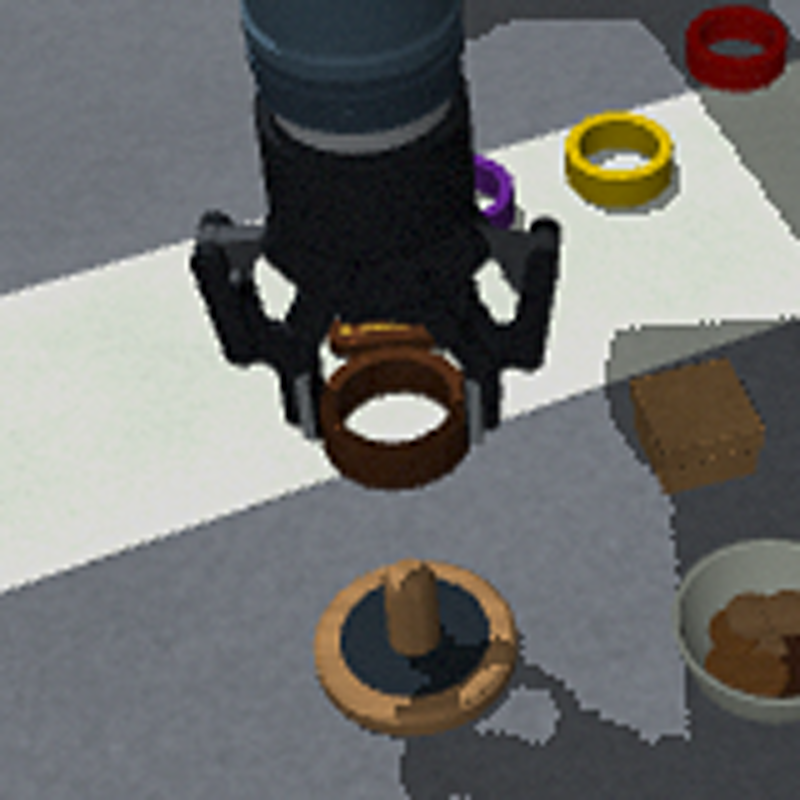

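```bash
python3 - <<'E'
from h import *
W=load('w11')[2]; S=load('s11')[2];T=load('top0')[2]; a=np.radians(62.7); z=np.array([-np.sin(a),np.cos(a),0])
crop('w11',255,135,380,255,6,'c14')
print('W',(px2z(W,317,148.5,.012)-.046*z)*1000, px2z(W,269.5,192,.012)*1000,px2z(W,364.5,192,.012)*1000)
q=lambda c,o,s,x,y,zz:np.round(px2z(c,o[0]+(x+.5)/s-.5,o[1]+(y+.5)/s-.5,zz)*1000,1)
print('S base',q(S,(190,130),5,416,640,.012),'post',q(S,(190,130),5,411,573,.058),'T post',q(T,(310,130),4,265,180,.058))
print('S bangle held top',q(S,(190,130),5,394,385,.158))
E
```

```text
W [ 622.59392382 -156.72765423   12.        ] [ 597.28355493 -193.49919796   12.        ] [ 637.99439068 -114.66341189   12.        ]
S base [ 622.1 -156.1   12. ] post [ 621.1 -155.    58. ] T post [ 620.7 -156.9   58. ]
S bangle held top [ 605.1 -149.2  158. ]
```

View pics/c14.png

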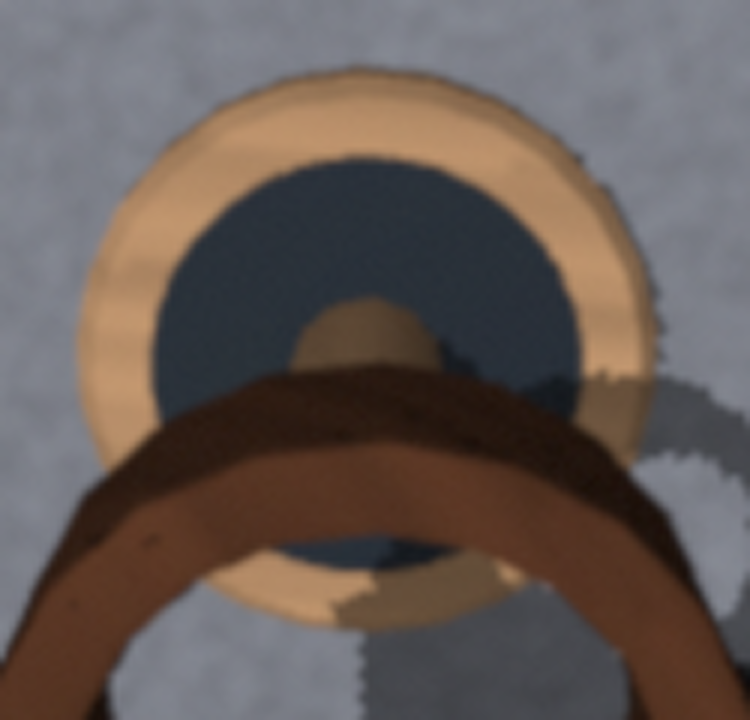

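View pics/c13.png

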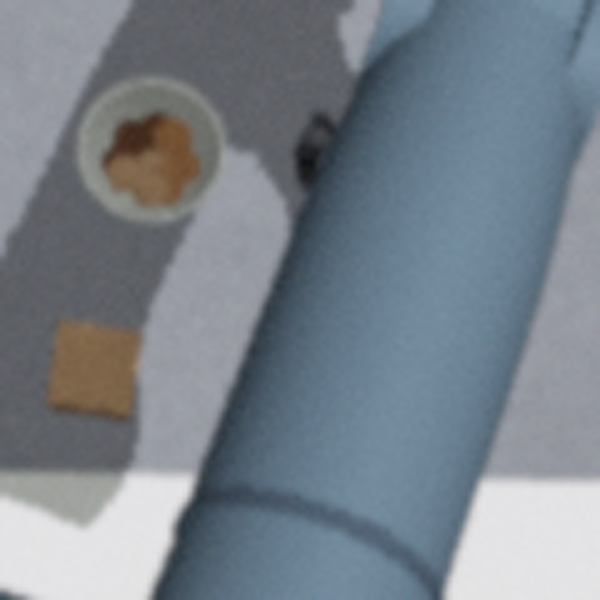

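```bash
python3 - <<'E'
from h import *
W=load('w11')[2]; S=load('s11')[2]
A=px2z(W,317,209,.1586);B=px2z(W,317,323,.1586);L=px2z(W,253.5,262,.1586);R=px2z(W,381.5,262,.1586)
print((A+B)/2*1000,np.linalg.norm(A-B),np.linalg.norm(L-R))
q=lambda c,o,s,x,y,zz:np.round(px2z(c,o[0]+(x+.5)/s-.5,o[1]+(y+.5)/s-.5,zz)*1000,1)
print(q(S,(190,130),5,394,401,.1586))
E
python3 go.py .622 -.1565 .1 62.8
```

```text
[ 614.47954035 -153.40152535  158.6       ] 0.05994490481479279 0.0591235130711586
[ 614.1 -152.7  158.6]
pos [ 617.4 -154.9  140.9] yaw 62.8 tilt 0.17 w 59.3 F [ 0.  -0.5 -1.3] t 18.95 q6 7
tool shift mm [ 0.6 40.9 -4.8] turn about y -0.0
rotvec [-0.1 -0.   0.1]
```

```bash
python3 -m pendant '[[0,0.0005,0,-0.0083,0,0,0],[0,0,0.03,0,0,0,0],[0,0,0.03,0,0,0,0],[0,0,0.008,0,0,0,0],[0,0,0,0,0,0,0],[0,0,0,0,0,0,0]]'
python3 go.py .625 -.158 .0153 62.8
python3 -c "
from h import *
snap('scene','s12');crop('s12',190,130,350,290,5,'c15')
snap('wrist','w12')"
```

```text
t: 19.55
ee_pos: [0.6267, -0.1596, 0.0742]
ee_rot: [[0.458, 0.002, -0.889], [0.889, 0.002, 0.458], [0.003, -1.0, -0.001]]
force: [-0.1, -0.1, 0.6]
width: 0.0589
pos [ 626.7 -159.6   74.2] yaw 62.7 tilt 0.16 w 58.9 F [-0.1 -0.1  0.6] t 19.55 q6 7
tool shift mm [ 0.5 58.9  2.2] turn about y -0.1
rotvec [ 0.  -0.1  0.2]
```

View pics/c15.png

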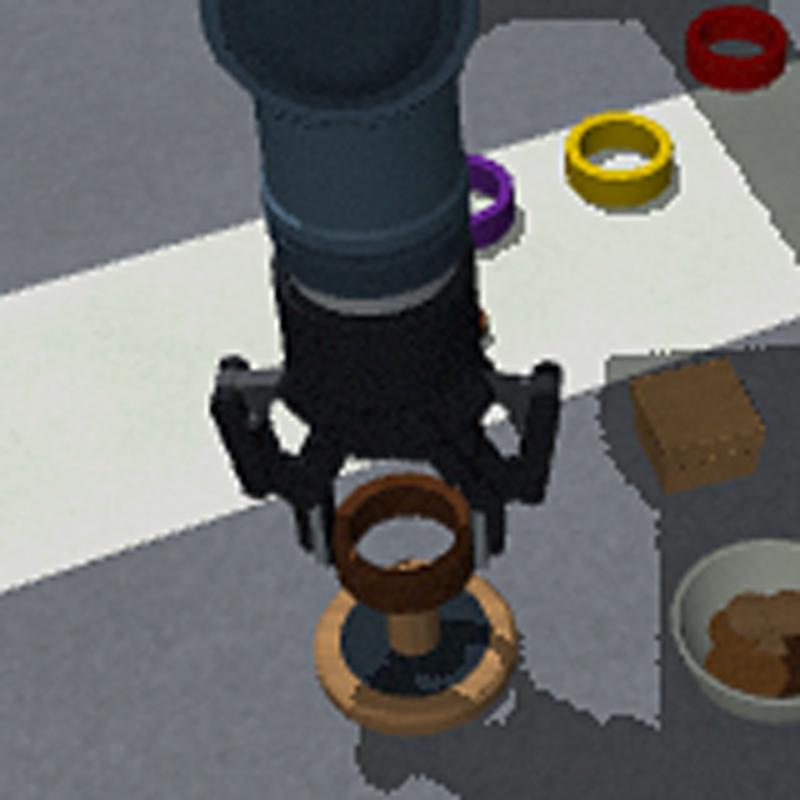

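View pics/w12.png

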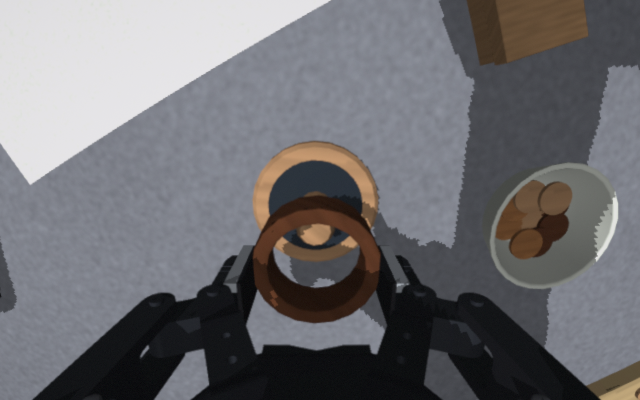

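```bash
python3 - <<'E'
from h import *
W=load('w12')[2]; S=load('s12')[2]
z=.0742-.0033+.022
A=px2z(W,317,209,z);B=px2z(W,317,323,z)
print('bangle',(A+B)/2*1000,'post',px2z(W,316.5,235,.058)*1000)
q=lambda c,o,s,x,y,zz:np.round(px2z(c,o[0]+(x+.5)/s-.5,o[1]+(y+.5)/s-.5,zz)*1000,1)
print('S bangle',q(S,(190,130),5,403,529,z))
crop('w12',250,190,390,330,5.5,'c16')
E
```

```text
bangle [ 624.90328638 -158.18086292   92.9       ] post [ 622.81185295 -157.19545406   58.        ]
S bangle [ 624.8 -157.7   92.9]
```

View pics/c16.png

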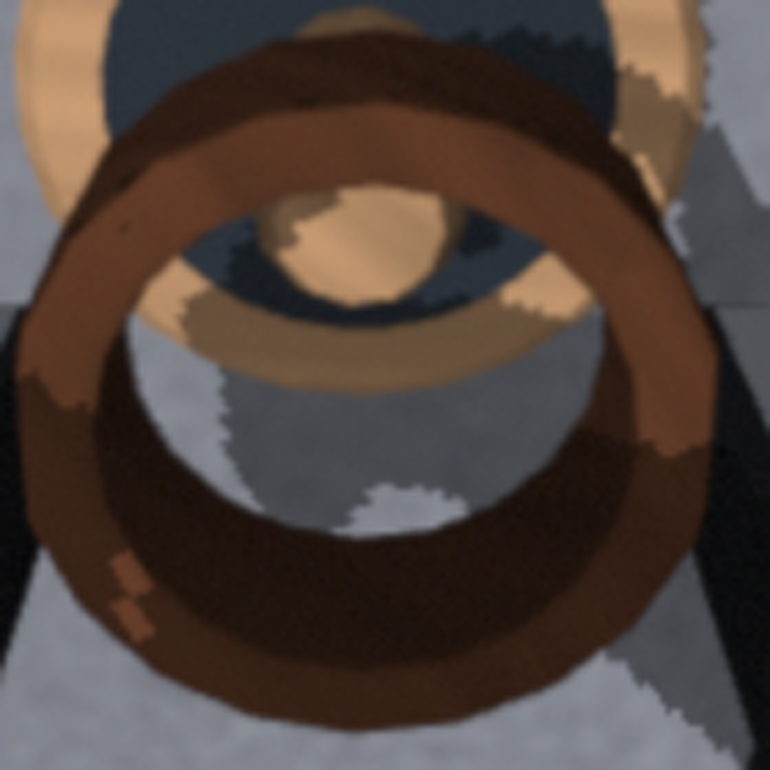

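```bash
python3 -m pendant '[[0,0,0,0.0035,0,0,0],[0,0,0,0,0,0,0],[0,0,0.015,0,0,0,0],[0,0,0.02,0,0,0,0],[0,0,0.012,0,0,0,0],[0,0,0.004,0,0,0,0],[0,0,0,0,0,0,0],[0,0,0,0,0,0,0]]'
python3 go.py .6225 -.1568 .0153 62.8
```

```text
t: 20.45
ee_pos: [0.6233, -0.1578, 0.0227]
ee_rot: [[0.459, 0.001, -0.889], [0.889, 0.002, 0.459], [0.003, -1.0, -0.0]]
force: [0.5, 0.2, -0.3]
width: 0.0588
pos [ 623.3 -157.8   22.7] yaw 62.7 tilt 0.15 w 58.8 F [ 0.5  0.2 -0.3] t 20.45 q6 7
tool shift mm [0.5 7.4 1.2] turn about y -0.1
rotvec [ 0.  -0.1  0.2]
```

```bash
python3 -m pendant '[[0,0,0.004,0,0,0,0],[0,0,0.003,0,0,0,0],[0,0,0.001,0,0,0,0],[0,0,0,0,0,0,0],[0,0,0,0,0,0,0]]'
```

```text
t: 20.95
ee_pos: [0.6234, -0.1579, 0.0153]
ee_rot: [[0.458, 0.002, -0.889], [0.889, 0.002, 0.458], [0.002, -1.0, -0.001]]
force: [-1.6, 0.8, 5.9]
width: 0.059
```

```bash
python3 -m pendant '[[0.8,0,0,0,0,0,0],[0.8,0,0,0,0,0,0],[0.9,0,0,0,0,0,0],[1,0,-0.01,0,0,0,0],[1,0,-0.03,0,0,0,0],[1,0,-0.04,0,0,0,0],[1,0,-0.05,0,0,0,0],[1,0,0,0,0,0,0]]'
python3 go.py .4315 -.0865 .15 15.5
python3 -c "
from h import *
snap('wrist','w13');crop('w13',250,100,390,260,4,'c17')"
```

```text
t: 21.75
ee_pos: [0.6275, -0.1597, 0.1529]
ee_rot: [[0.458, 0.014, -0.889], [0.889, -0.002, 0.458], [0.004, -1.0, -0.013]]
force: [1.1, 0.2, -0.5]
width: 0.0853
pos [ 627.5 -159.7  152.9] yaw 62.7 tilt 0.8 w 85.3 F [ 1.1  0.2 -0.5] t 21.75 q6 7
tool shift mm [-24.8   0.  207.7] turn about y 47.2
rotvec [ 0.6 47.2  0.5]
```

View pics/w13.png

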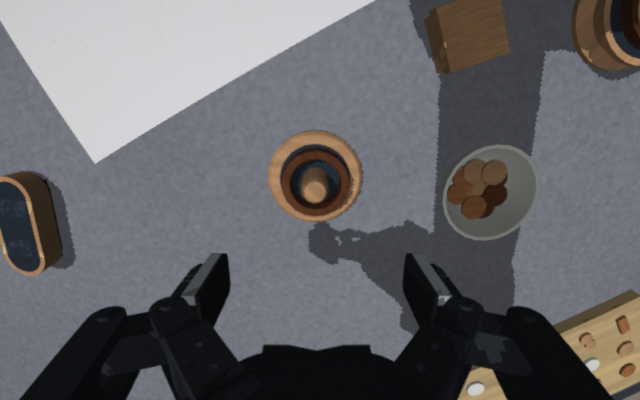

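View pics/c17.png

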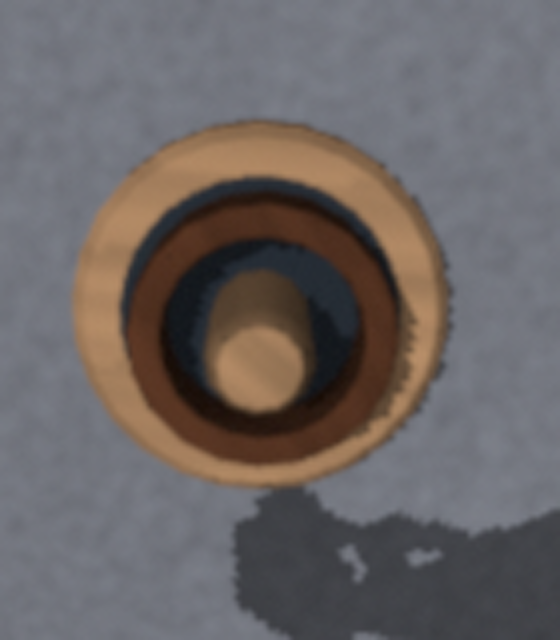

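```bash
python3 -m pendant '[[1,-0.005,0,0.0415,0,0,0],[1,-0.005,0,0.0415,0,0,0],[1,-0.005,0,0.0415,0,0,0],[1,-0.005,0,0.0415,0,0,0],[1,-0.005,0,0.0415,0,0,0],[0.6,0,0,0,0,7.9,0],[0.6,0,0,0,0,7.9,0],[0.6,0,0,0,0,7.9,0]]'
python3 -m pendant '[[0.6,0,0,0,0,7.9,0],[0.6,0,0,0,0,7.9,0],[0.6,0,0,0,0,7.9,0],[0.6,0,0,0,0,7.9,0],[0.6,0,0,0,0,7.9,0],[0.6,0,0,0,0,7.9,0],[0.6,0,0,0,0,7.9,0],[0.6,0,0,0,0,0,0]]'
python3 -m pendant '[[0.6,0,0,0,0,0,0]]'
python3 go.py .4315 -.0865 .002 -16.5
python3 -c "
from h import *
snap('wrist','w14')
W=load('w13')[2]; print(px2z(W,315.4,182.4,.034)*1000)"
```

```text
t: 22.6
ee_pos: [0.4255, -0.0846, 0.1433]
ee_rot: [[0.781, -0.001, -0.625], [0.625, 0.003, 0.781], [0.001, -1.0, 0.003]]
force: [0.1, 0.1, 0.4]
width: 0.0511
t: 23.4
ee_pos: [0.426, -0.0848, 0.1433]
ee_rot: [[0.96, -0.001, 0.28], [-0.28, 0.003, 0.96], [-0.002, -1.0, 0.003]]
force: [0.1, -0.7, 0.1]
width: 0.0517
t: 23.5
ee_pos: [0.4263, -0.0849, 0.1436]
ee_rot: [[0.961, -0.001, 0.278], [-0.278, 0.003, 0.961], [-0.002, -1.0, 0.003]]
force: [-0.4, 0.3, -0.4]
width: 0.0511
pos [426.3 -84.9 143.6] yaw -16.1 tilt 0.18 w 51.1 F [-0.4  0.3 -0.4] t 23.5 q6 86
tool shift mm [  5.7 141.5  -0.5] turn about y 0.4
rotvec [-0.2  0.4 -0.1]
[ 619.23655123 -155.493197     34.        ]
```

View pics/w14.png

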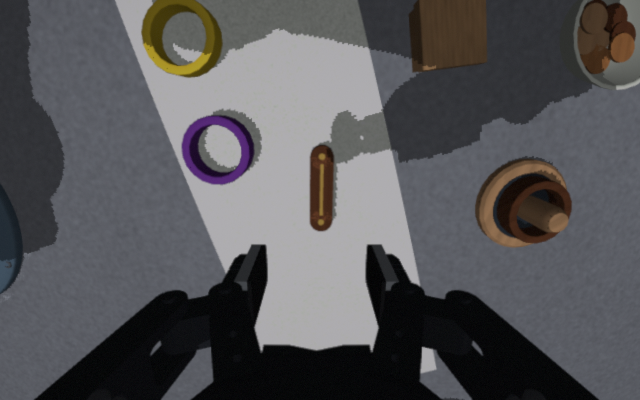

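```bash
python3 - <<'E'
from h import *
W=load('w14')[2]
a=px2z(W,320.5,144.5,.012);b=px2z(W,321,231,.008);print(a*1000,b*1000,(a+b)/2*1000,np.linalg.norm(a-b),np.degrees(np.arctan2(*(a-b)[1::-1])))
E
```

```text
[442.2623335  -44.19245066  12.        ] [ 419.20871922 -127.139116      8.        ] [430.73552636 -85.66578333  10.        ] 0.08618363198553246 74.46763364114194
```

```bash
python3 -m pendant '[[0.6,0.0048,0.035,0,0,0,0],[0.6,0,0.04,0,0,0,0],[0.6,0,0.035,0,0,0,0],[0.6,0,0.02,0,0,0,0],[0.6,0,0.009,0,0,0,0],[0.6,0,0.002,0,0,0,0],[0.6,0,0,0,0,0,0]]'
python3 -m pendant '[[0,0,0,0,0,0,0],[0,0,0,0,0,0,0],[0,0,0,0,0,0,0],[0,0,0,0,0,0,0],[0,0,0,0,0,0,0]]'
```

```text
t: 24.25
ee_pos: [0.4321, -0.0862, 0.0036]
ee_rot: [[0.96, 0.001, 0.28], [-0.28, 0.002, 0.96], [0.0, -1.0, 0.003]]
force: [-0.3, -0.2, 0.4]
width: 0.0514
t: 24.75
ee_pos: [0.4327, -0.0865, 0.0044]
ee_rot: [[0.96, 0.003, 0.28], [-0.28, 0.002, 0.96], [0.002, -1.0, 0.002]]
force: [-1.4, 0.7, 6.7]
width: 0.0197
```

```bash
python3 -m pendant '[[0,0,-0.005,0,0,0,0],[0,0,-0.02,0,0,0,0],[0,0,-0.035,0,0,-7.8,0],[0,0,-0.04,0,0,-7.8,0],[0,0,-0.04,0,0,-7.8,0],[0,0,0,0,0,-7.8,0],[0,0,0,0,0,-7.8,0],[0,0,0,0,0,-7.8,0]]'
python3 -m pendant '[[0,0,0,0,0,-7.8,0],[0,0,0,0,0,-7.8,0],[0,0,0,0,0,-7.8,0],[0,0,0,0,0,-7.8,0],[0,0,0,0,0,0,0]]'
python3 go.py .522 -.4475 .13 62
python3 - <<'E'
from h import *
crop('w1',490,20,640,160,5,'c18')
snap('wrist','w15')
E
```

```text
t: 25.55
ee_pos: [0.4318, -0.0865, 0.1442]
ee_rot: [[0.859, 0.002, -0.513], [0.513, 0.002, 0.859], [0.003, -1.0, 0.001]]
force: [0.3, -0.4, -0.9]
width: 0.0201
t: 26.05
ee_pos: [0.4314, -0.0864, 0.1436]
ee_rot: [[0.474, 0.001, -0.88], [0.88, 0.002, 0.474], [0.002, -1.0, 0.0]]
force: [0.2, 0.2, 0.2]
width: 0.02
pos [431.4 -86.4 143.6] yaw 61.7 tilt 0.14 w 20.0 F [0.2 0.2 0.2] t 26.05 q6 9
tool shift mm [-275.    12.8 -251. ] turn about y -0.3
rotvec [-0.  -0.3  0.1]
```

View pics/c18.png

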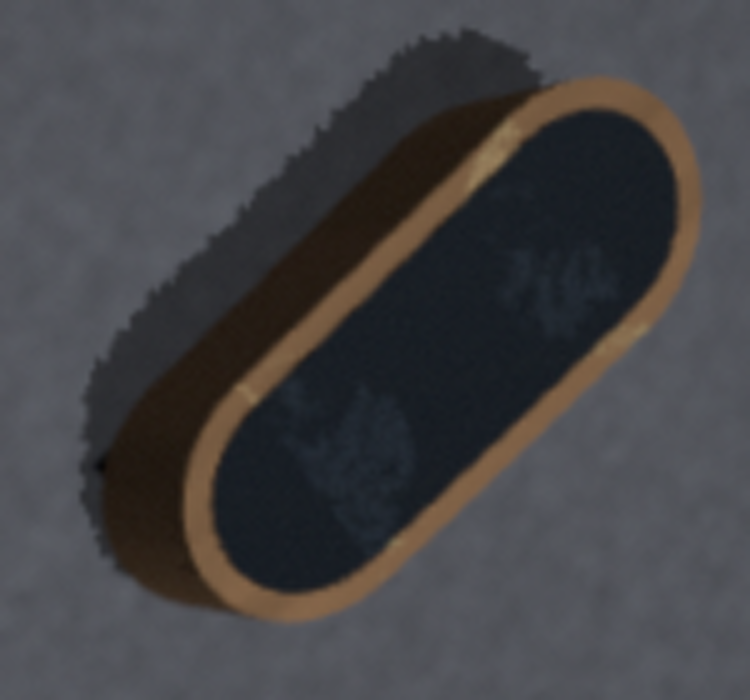

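View pics/w15.png

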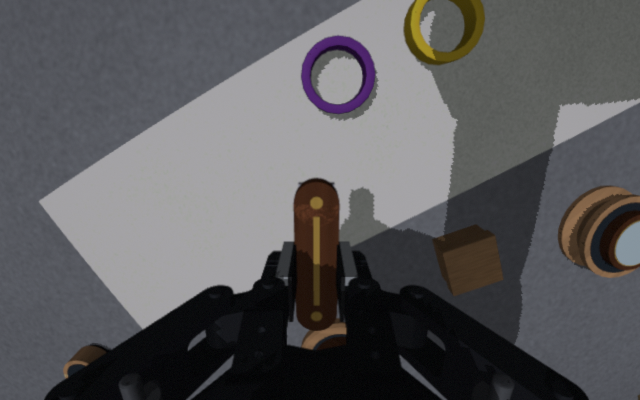

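```bash
python3 - <<'E'
from h import *
W=load('w1')[2]
q=lambda x,y:px2z(W,490+(x+.5)/5-.5,20+(y+.5)/5-.5,.03)*1000
print(q(445.5,350))
for A,B in (((262,400),(530,140)),((390,545),(655,305)),((326,472),(592,222))):
    d=q(*B)-q(*A); print(np.degrees(np.arctan2(d[1],d[0])))
import cv2
im=cv2.imread('pics/w1.png')
g=cv2.cvtColor(im,cv2.COLOR_BGR2HSV)
m=((g[...,2]<75)).astype(np.uint8); n,l,s,c=cv2.connectedComponentsWithStats(m)
k=l[89,581]; print(s[k]); ys,xs=np.where(l==k)
P=np.array([px2z(W,u,v,.03)[:2] for u,v in zip(xs,ys)])*1000
print(P.mean(0)); w,v=np.linalg.eigh(np.cov(P.T)); print(np.sqrt(w),np.degrees(np.arctan2(v[1,1],v[0,1])))
E
```

```text
[ 522.36251487 -447.89295393   30.        ]
-31.504963301604327
-33.20632079034377
-32.245467115265626
[ 532   42   94   97 4287]
[ 521.96740301 -448.52522518]
[10.45672185 26.68173546] 148.71939679325865
```

```bash
python3 - <<'E'
from h import *
W=load('w15')[2]
a=px2z(W,317,179,.1512);b=px2z(W,317,331,.1512)
print((a+b)/2*1000,np.linalg.norm(a-b))
E
python3 -m pendant '[[0,-0.034,0,-0.0314,0,0,0],[0,-0.034,0,-0.0314,0,0,0],[0,-0.034,0,-0.0314,0,0,0],[0,-0.034,0,-0.0314,0,0,0],[0,-0.034,0,-0.0314,0,0,0],[0,-0.034,0,-0.0314,0,0,0],[0,-0.034,0,-0.0314,0,0,0],[0,-0.036,0,-0.0314,0,0,0]]'
python3 -m pendant '[[0,0,0,0,0,3,0],[0,0,0,0,0,0,0],[0,0,0,0,0,0,0]]'
python3 go.py .522 -.448 .0344 58.7
python3 -c "
from h import *
snap('wrist','w16')"
```

```text
[430.7023691  -85.47704385 151.2       ] 0.08535023190912977
t: 26.9
ee_pos: [0.523, -0.4484, 0.1423]
ee_rot: [[0.477, 0.001, -0.879], [0.879, 0.003, 0.477], [0.003, -1.0, 0.001]]
force: [2.0, -0.4, -0.1]
width: 0.0201
t: 27.2
ee_pos: [0.5225, -0.4461, 0.1421]
ee_rot: [[0.52, -0.0, -0.854], [0.854, 0.003, 0.52], [0.003, -1.0, 0.002]]
force: [0.2, 1.4, 0.2]
width: 0.0201
pos [ 522.5 -446.1  142.1] yaw 58.7 tilt 0.2 w 20.1 F [0.2 1.4 0.2] t 27.2 q6 -15
tool shift mm [ -2.2 107.6  -0.7] turn about y -0.0
rotvec [-0.1 -0.   0.2]
```

View pics/w16.png

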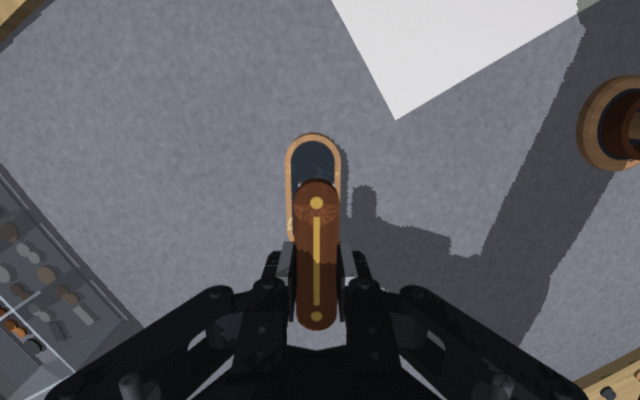

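```bash
python3 - <<'E'
from h import *
W=load('w16')[2]; R=np.array(arm.get_obs()['ee_rot'])
print((px2z(W,313.5,141,.03)-.05*R[:,2])*1000,(px2z(W,313.5,134.5,.03)-.055*R[:,2])*1000)
a=px2z(W,317,179,.1497);b=px2z(W,317,331,.1497);print((a+b)/2*1000)
crop('w16',270,120,360,220,6,'c19')
E
```

```text
[ 523.07737319 -448.46277697   29.9166231 ] [ 522.78042388 -448.26255242   29.90828541]
[ 521.85863813 -445.13087591  149.7       ]
```

View pics/c19.png

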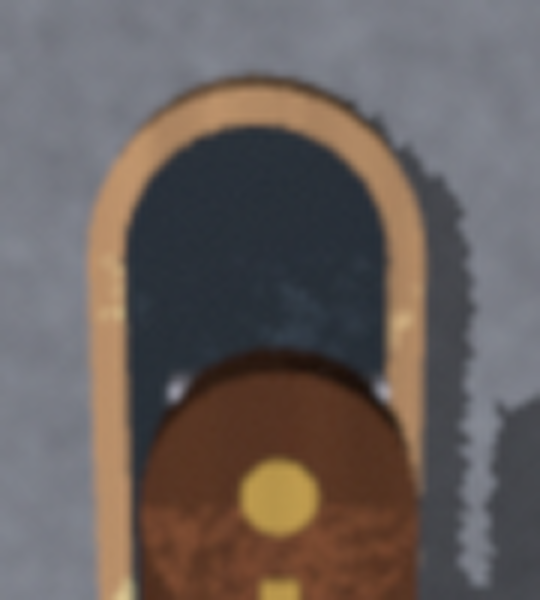

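```bash
python3 -m pendant '[[0,-0.0023,0.03,-0.002,0,0,0],[0,0,0.035,0,0,0,0],[0,0,0.02,0,0,0,0],[0,0,0.012,0,0,0,0],[0,0,0.006,0,0,0,0],[0,0,0,0,0,0,0],[0,0,0,0,0,0,0]]'
python3 go.py .522 -.448 .0344 58.7
```

```text
t: 27.95
ee_pos: [0.5241, -0.45, 0.0407]
ee_rot: [[0.519, 0.002, -0.855], [0.855, 0.001, 0.519], [0.002, -1.0, -0.001]]
force: [-0.4, 0.6, 0.3]
width: 0.0198
pos [ 524.1 -450.    40.7] yaw 58.7 tilt 0.12 w 19.8 F [-0.4  0.6  0.3] t 27.95 q6 -15
tool shift mm [0.6 6.3 2.8] turn about y 0.0
rotvec [0.1 0.  0.1]
```

```bash
python3 -m pendant '[[0,0.0005,0.003,0.001,0,0,0],[0,0,0.0025,0,0,0,0],[0,0,0.001,0,0,0,0],[0,0,0,0,0,0,0],[0,0,0,0,0,0,0]]'
```

```text
t: 28.45
ee_pos: [0.5232, -0.449, 0.0344]
ee_rot: [[0.519, 0.002, -0.855], [0.855, 0.001, 0.519], [0.002, -1.0, -0.001]]
force: [-2.1, 2.4, 7.7]
width: 0.0201
```

```bash
python3 -m pendant '[[0.5,0,0,0,0,0,0],[0.5,0,0,0,0,0,0],[0.5,0,0,0,0,0,0],[0.5,0,-0.01,0,0,0,0],[0.7,0,-0.03,0,0,0,0],[1,0,-0.04,0,0,0,0],[1,0,-0.04,0,0,0,0],[1,0,0,0,0,0,0]]'
python3 -m pendant '[[1,0,0,0,0,0,0],[1,0,0,0,0,0,0]]'
python3 - <<'E'
from h import *
snap('wrist','w17');snap('scene','s17');snap('top','t17')
crop('w17',260,110,370,260,5,'c20');crop('s17',100,110,480,300,2.1,'c21')
E
```

```text
t: 29.25
ee_pos: [0.5256, -0.4519, 0.1608]
ee_rot: [[0.519, 0.009, -0.854], [0.855, -0.007, 0.519], [-0.001, -1.0, -0.011]]
force: [0.2, 0.3, 0.6]
width: 0.0852
t: 29.45
ee_pos: [0.5222, -0.4483, 0.1516]
ee_rot: [[0.519, -0.001, -0.855], [0.855, 0.004, 0.519], [0.003, -1.0, 0.003]]
force: [0.1, -0.1, -0.4]
width: 0.0855
```

View pics/c20.png

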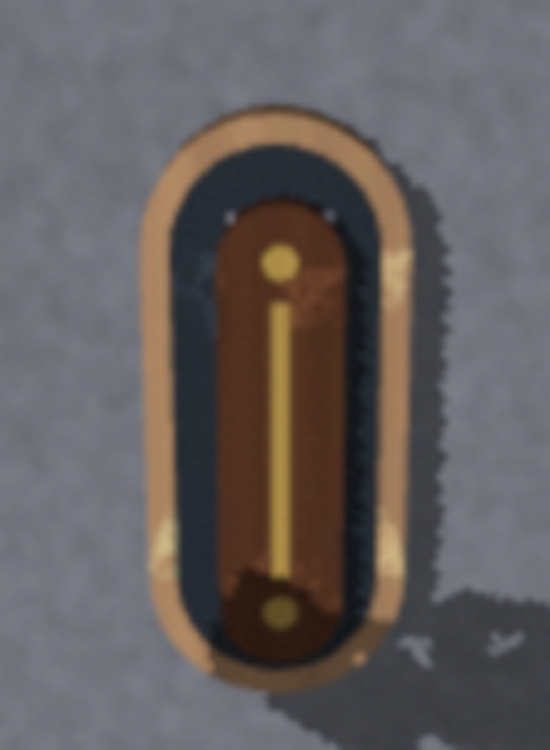

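View pics/c21.png

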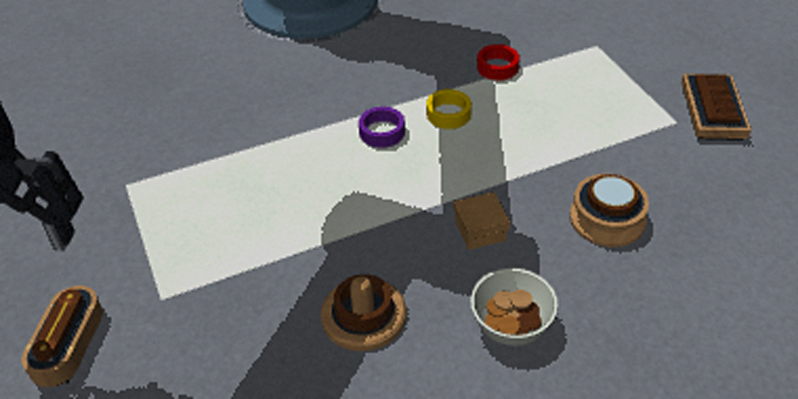

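View pics/t17.png

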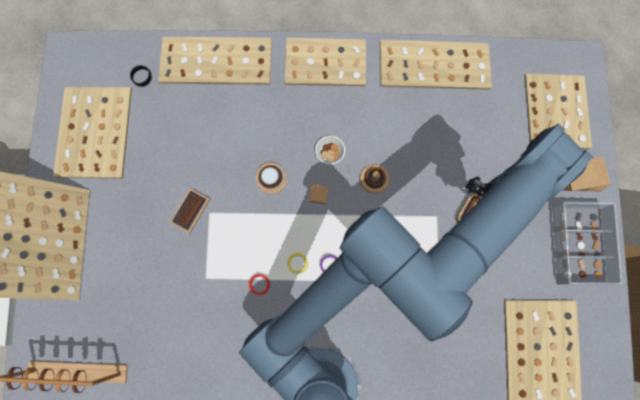

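```bash
python3 - <<'E'
from h import *
W=load('w17')[2]
q=lambda x,y,z:px2z(W,260+(x+.5)/5-.5,110+(y+.5)/5-.5,z)*1000
a,b=q(282,198,.042),q(282,660,.042);c,d=q(275,107,.03),q(280,692,.03)
print((a+b)/2,np.linalg.norm(a-b),(c+d)/2,np.linalg.norm(c-d))
crop('s17',240,230,400,320,5,'c22')
E
```

```text
[ 522.50445828 -448.14311422   42.        ] 84.25448267310456 [ 521.39109057 -448.35757447   30.        ] 110.68360049018419
```

View pics/c22.png

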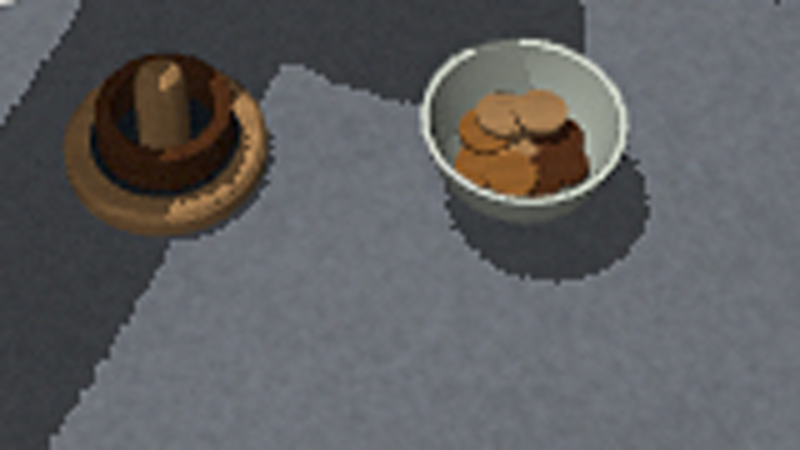

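All four samples sit flat and centred on their stands, the gift box and bowl are where they were, and the gripper is clear. I'm handing the job in.

```bash
python3 -c "
from plant import arm
print(arm.job_done())"
```

```text
the job is handed in; nothing more can be done
None
```

All four samples are set out on their own stands, and I handed the job in at about 30 s of the 104 s allowed. I set each one down until the wrist force showed contact (about 3–8 N), then let go.

My last camera checks on how far each sample is from the middle of its stand:

| Sample | Offset | Limit |
|---|---|---|
| Comb | about 2 mm | 12 mm |
| Mirror, glass up | about 1.5 mm | 12 mm |
| Bangle, flat on the base round the post | about 3 mm | 14 mm |
| Barrette | about 1 mm | 12 mm |

- **Alignment:** the comb and barrette lie lengthwise along their pads, by eye within a degree or two.
- **Bystanders:** the gift box and bowl showed no visible shift in the final pictures, and the arm ended open and clear at z = 0.15 m. I judged the bystanders by eye and did not measure them again.
- **Disagreements:** the cameras differed by 2–6 mm at first, so I corrected each placing from the wrist pictures. While carrying the comb, the last joint reached its limit and the tool tilted about 5.5°. I straightened it before lowering.

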